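# Sort mixed herbs into the display drawer and shut it

## Robot

A 6-joint arm with a two-finger parallel gripper is mounted at the origin on the work surface. World frame = base frame: x ahead of the robot, y to its left, z up, the work surface at z = 0. Lengths are in m, angles in rad, forces in N, time in s.
With the tool pointing down it reaches from about 0.35 to 0.875 m from the base axis. Payload 4.2 kg.
Tool frame: the origin (TCP) lies on the centre line of the jaws, within the pads' length; the fingertips stand 19 mm ahead of it and the grasp point (between the pads) is the TCP; z points along the fingers, y is the direction in which the jaws open and shut (so a half turn about z gives the same grasp; the last joint's range is limited). The gripper opens to 85 mm and grips with 20 to 120 N. Pads are 22 mm wide; open, the fingers measure 114 mm over their backs; the gripper's body (76 mm by 85 mm) begins 54 mm behind the grasp point. The pads swing forward as they close: fully open they stand 13 mm farther back than shut.
Start: joints at [1.458, 0.385, 0.008, 0, -1.194, -0.259], TCP at [0.227, 0.582, 0.25] pointing down, gripper open.
Joint ranges: [-3.14, 3.14], [-1.21, 2.06], [-1.07, 1.41], [-3.16, 2.05], [-2.99, -0.16], [-3.1, 3.1]. Speed limits (rad/s): [2.79, 2.79, 3.14, 3.14, 3.14, 3.14].

## Interface

Orientations are given as a unit quaternion [x, y, z, w].
In Python, from workcell import bot gives the robot as it stands. The module is installed in compiled form; this text tells all that it offers.
- The arm moves only by the tool carry_out, never from a script. Its argument "commands" is a list of rows, each a list of 3 entries, a list of its own where there are three numbers: the shift along the tool's x, y, z in m, then the turn, a rotation vector about the tool's x, y, z in rad, then the gripper command: -1 is fully open, 1 is shut, values between are in proportion. In form: [[[dx, dy, dz], [rx, ry, rz], jaw], ...]. A call has 1 to 5 rows; each row shifts and turns the commanded pose from where the row before left it, along the tool's axes as they then stand; what a row does not reach is not made up. A row lasts 1/8 s, in which the tool goes at most 62.5 mm and 10.7 degrees, less where a joint would pass 70% of its speed; a pose out of reach is approached as far as the arm can. A call is refused whole if a number of a shift passes 0.0625 or a number of a turn 0.188, either way. A call with a gripper value outside its range is refused whole. The fingers move at their own pace and stop on an object; the grip force is fixed at half the most. Time passes only in rows, so rows that do not move let the fingers close. It gives the time, the measured TCP pose, the force and the opening at its end, in the units of the state.
- bot.observe(): the state, without advancing time (a new reading comes with each control period).
- bot.capture(name): name is "scene" or "top"; returns a dict with "frame" (400x640x3 uint8, blue, green, red), "intrinsics" (3x3 intrinsics, pixels), "rvec" (rotation vector, rad) and "tvec" (3), from world to camera coordinates, as OpenCV has them. Camera axes: x right, y down, z forward; pixel columns grow to the right and rows downward; lengths in m; the calibration is good to about 2 mm. A picture is of the moment at which its call begins. There is no depth.
- bot.sign_off(): hands the job in, once; it reports no verdict.
Trained networks look in a picture, given as the dict that the camera call returned (one of the last four; its "shot" number tells which), for a name from the list of things; names that differ only in an ending like _2 or _b are one class to them, and where a whole thing is asked for, a point or a joint stands for the part that bears it (a point fixed in the world has none). Each returns a list of dicts, best first, with "p" (0 to 1); they miss things now and then, are a little off and sometimes report something else, mostly with a low value. They report only what shows in the picture. A call takes as long as a camera call. They do not tell look-alikes from the thing itself.
- bot.spot_in(picture, query): "uv" ([column, row] in pixels, amid what is visible of it).
- bot.masks_of(picture, query): "region" (400x640 bool, what is visible of it) and "uv" ([column, row] in pixels, amid what is visible of it).
The state is a dict: "time": time; "joint_positions": joint angles; "dq": joint speeds; "effort": joint torques, N m; "ee_pos": TCP position; "tool_rot": TCP orientation; "wrist_force": force on the tool from outside, world axes, zero at the start; "wrist_torque": the same for the moment, N m; "opening": opening from 0.0 (shut) to 1.0 (fully open).
Only numpy, scipy, OpenCV 4.12 (cv2) and the standard library are available. Lean on these libraries where they do the work, as an engineer would, in place of code of your own. Each camera call takes 0.05 s, during which the arm holds its last target. There are 200 camera calls.

## Task

Sort the four herb pieces on the tray into the open drawer under the glass: the two grey round slices into its front compartment (the one just behind the drawer's dark front panel) and the two yellow roots into its rear compartment, which lies under the overhanging glass. Then push the drawer fully shut, and do not disturb the brass mortar, the white jar or the steel weight.

Things in the scene. Friction and masses are not known exactly. Their poses are not given: they have to be found in the camera images.
- root_a: Yellow-brown dried root, a slightly bent stick 62 mm long (along its x), 18 mm wide, 18 mm high, about 40 g, loose on the tray. Origin: centre of its underside; grip it across its y at mid-length.
- root_b: Yellow-brown dried root, a slightly bent stick 62 mm long (along its x), 18 mm wide, 18 mm high, about 40 g, loose on the tray. Origin: centre of its underside; grip it across its y at mid-length.
- slice_a: Thick grey round root slice with a paler top, 44 mm diameter, 14 mm thick, about 40 g, loose, lying flat on the tray. Origin: centre of its underside.
- slice_b: Thick grey round root slice with a paler top, 44 mm diameter, 14 mm thick, about 40 g, loose, lying flat on the tray. Origin: centre of its underside.
- tray: Fixed plywood sorting tray, 240 (x) x 260 (y) mm, floor 6 mm thick, rim 16 mm high and 6 mm wide. Origin: centre of its underside. The four pieces start on its floor, in any arrangement.
- unit: Fixed wooden display unit round the drawer. Origin: on the table, middle of its front; x points into the unit (the drawer shuts along +x), y left, z up. Wooden cheeks 235 mm high at y = 112 to 127 mm on both sides, x = 50 to 260 mm. On them a clear glass top, 8 mm thick, 254 mm wide, from x = -45 to 270 mm, overhanging the front.
- glass_edge (a point): Middle of the lower, brass front edge of the glass top, 235 mm above the table. A gripper pointing straight down cannot get under it, into the rear compartment or behind the drawer front all the way home: lean the tool about 40 degrees back out of the unit, fingers pointing down and along the unit's x.
- drawer (a joint): How far the drawer is pushed in, in m: 0 fully open, 0.155 fully shut; it starts at 0 to 0.025. It slides with a few newtons of friction and stops hard when shut.
- front_bay (a point): Centre of the inner floor of the drawer's front compartment, 20 mm above the table; axes as the unit; moves with the drawer. 100 mm (x) by 200 mm (y) inside, flat grey chips on its floor. Drawer walls 8 mm thick; above this floor the sides and back rise 50 mm, the divider between the compartments 40 mm, the front panel 68 mm.
- rear_bay (a point): Centre of the inner floor of the drawer's rear compartment, 20 mm above the table; axes as the unit; 113 mm behind front_bay, beyond the divider, under the glass. 110 mm (x) by 200 mm (y) inside, flat yellow chips on its floor.
- drawer_face (a point): Middle of the outer face of the drawer's dark front panel, 55 mm above the table; the panel is 236 mm wide, 18 mm thick, from 6 to 88 mm above the table, with a flat brass plate. Push it along the unit's +x to shut the drawer; when shut, this face is 18 mm in front of the unit's origin.
- mortar: Bystander: open brass mortar, 84 mm diameter, 75 mm high. Origin: centre of its underside.
- jar: Bystander: white ceramic jar with blue cap, 64 mm diameter, 100 mm high. Origin: centre of its underside.
- weight: Bystander: steel balance weight with a knob, 40 mm diameter, 50 mm high. Origin: centre of its underside.
Things that resemble listed ones, but are neither listed nor needed, are in the scene too. Leave any purple, red or turquoise look-alike of the slice_a alone.

How it is judged:
On the way, in this order (a step that is already met when the one before it is completed fails the run):
1. both slices lie in the front compartment and both roots in the rear one, let go, with the drawer still open (x of slice_a in the frame of front_bay between -0.05 and 0.05 m and y of slice_a in the frame of front_bay between -0.1 and 0.1 m and z of slice_a in the frame of front_bay between -0.006 and 0.04 m and x of slice_b in the frame of front_bay between -0.05 and 0.05 m and y of slice_b in the frame of front_bay between -0.1 and 0.1 m and z of slice_b in the frame of front_bay between -0.006 and 0.04 m and x of root_a in the frame of rear_bay between -0.055 and 0.055 m and y of root_a in the frame of rear_bay between -0.1 and 0.1 m and z of root_a in the frame of rear_bay between -0.006 and 0.04 m and x of root_b in the frame of rear_bay between -0.055 and 0.055 m and y of root_b in the frame of rear_bay between -0.1 and 0.1 m and z of root_b in the frame of rear_bay between -0.006 and 0.04 m and contact force between the fingers and root_a below 0.05 N and contact force between the fingers and root_b below 0.05 N and contact force between the fingers and slice_a below 0.05 N and contact force between the fingers and slice_b below 0.05 N and value of joint drawer below 0.1 m), for 0.2 s.
2. the drawer is pushed fully shut (value of joint drawer above 0.15 m), for 0.2 s.
At the end, for the whole second after the job is handed in: Both slices are in the front compartment and both roots in the rear compartment, inside the walls with their origins less than 40 mm above its floor, at rest, and the drawer is shut to within 5 mm (x of slice_a in the frame of front_bay between -0.05 and 0.05 m and y of slice_a in the frame of front_bay between -0.1 and 0.1 m and z of slice_a in the frame of front_bay between -0.006 and 0.04 m and x of slice_b in the frame of front_bay between -0.05 and 0.05 m and y of slice_b in the frame of front_bay between -0.1 and 0.1 m and z of slice_b in the frame of front_bay between -0.006 and 0.04 m and x of root_a in the frame of rear_bay between -0.055 and 0.055 m and y of root_a in the frame of rear_bay between -0.1 and 0.1 m and z of root_a in the frame of rear_bay between -0.006 and 0.04 m and x of root_b in the frame of rear_bay between -0.055 and 0.055 m and y of root_b in the frame of rear_bay between -0.1 and 0.1 m and z of root_b in the frame of rear_bay between -0.006 and 0.04 m and linear speed of each of root_a, root_b, slice_a, slice_b below 0.02 m/s and value of joint drawer above 0.15 m); the robot touches nothing.
It fails at once if the mortar is moved more than 30 mm or tipped (distance of mortar from where it was at the start of the episode above 0.03 m or angle between mortar's own z axis and vertical above 0.5 rad).
It fails at once if the jar is moved more than 30 mm or tipped (distance of jar from where it was at the start of the episode above 0.03 m or angle between jar's own z axis and vertical above 0.5 rad).
It fails at once if the weight is moved more than 30 mm or tipped (distance of weight from where it was at the start of the episode above 0.03 m or angle between weight's own z axis and vertical above 0.5 rad).
It also fails if it takes over 72 s, if anything falls off the work surface, if the arm or the gripper's body presses on something with over 40 N, if the wrist force passes 120 N, or if a joint passes its speed limit or range.

## Working session

There is one attempt and no reset: what is moved stays moved. The work goes in short steps, Python scripts to look and compute and a tool call to move; the robot and the scene stay as the last step left them, time stands still between calls to the robot, and variables do not carry over. Pictures are saved under pics/ and viewed, about 8 in all and at most 12, crops included, and the job is handed in when it is done.

Besides the shell and the picture viewer there is one more tool, called after "Request:" as name([rows], argument=value, ...), one row to a line, values as JSON. carry_out: Moves the arm, as the interface text tells. Its arguments: {"type":"object","properties":{"commands":{"type":"array","items":{"type":"array"}}},"required":["commands"]}

```bash
mkdir -p pics
cat > h.py <<'E'
import numpy as np, cv2
from workcell import bot
def cam(p):
    R,_=cv2.Rodrigues(np.array(p["rvec"],float)); return np.array(p["intrinsics"]),R,np.array(p["tvec"],float).ravel()
def back(p,uv,z):
    K,R,t=cam(p); d=R.T@np.linalg.inv(K)@np.array([uv[0],uv[1],1.]); c=-R.T@t
    return c+d*(z-c[2])/d[2]
def proj(p,X):
    K,R,t=cam(p); q=(R@np.atleast_2d(X).T).T+t; q=q@K.T; return q[:,:2]/q[:,2:]
E
python3 - <<'E'
from h import *
print(bot.observe())
for n in("scene","top"):
    p=bot.capture(n); cv2.imwrite(f"pics/{n}0.png",p["frame"]); K,R,t=cam(p); print(n,"cam at",-R.T@t)
    for q,z in(("root_a",.015),("slice_a",.02),("tray",.0),("front_bay",.02),("drawer_face",.055),("glass_edge",.235),("unit",.1),("mortar",.04),("jar",.05),("weight",.025),("rear_bay",.02)):
        try:
            for d in bot.spot_in(p,q)[:6]: print(n,q,round(d["p"],2),np.round(d["uv"]),np.round(back(p,d["uv"],z),3))
        except Exception as e: print(q,e)
E
```

```text
{'time': 0.0, 'joint_positions': array([ 1.45761670e+00,  3.85520728e-01,  6.60414768e-03, -5.22388100e-04,
       -1.19397406e+00, -2.58582590e-01]), 'dq': array([ 0.00186953, -0.00070975,  0.00042621,  0.00020848, -0.00131379,
        0.00013091]), 'effort': array([-2.27984950e-03, -3.92287409e+01,  1.88402170e+01,  4.18610036e+00,
       -4.58091396e-03, -3.20519526e-06]), 'ee_pos': array([0.22682287, 0.58179679, 0.2492312 ]), 'tool_rot': array([ 9.82755410e-01, -1.84907134e-01, -1.66063434e-04,  1.06202479e-03]), 'wrist_force': array([ 0.03910731, -0.54176292, -0.35682889]), 'wrist_torque': array([-0.01353086, -0.01732573, -0.06600893]), 'opening': 0.996731995410762}
scene cam at [ 0.94644117 -0.42111055  0.7781615 ]
scene root_a 0.66 [267. 228.] [ 0.466 -0.146  0.015]
scene root_a 0.54 [296. 256.] [ 0.577 -0.144  0.015]
scene slice_a 0.82 [254. 290.] [ 0.584 -0.272  0.02 ]
scene slice_a 0.81 [197. 225.] [ 0.344 -0.272  0.02 ]
scene slice_a 0.73 [229. 261.] [ 0.484 -0.27   0.02 ]
scene slice_a 0.6 [194. 324.] [ 0.562 -0.41   0.02 ]
scene slice_a 0.54 [164. 297.] [ 0.463 -0.429  0
[... 790 characters left out ...]
 0.49 [432. 200.] [ 0.556 -0.405  0.02 ]
top slice_a 0.47 [388. 275.] [ 0.335 -0.265  0.02 ]
top tray 0.58 [364. 209.] [ 0.535 -0.203  0.   ]
top front_bay 0.64 [245. 208.] [0.539 0.158 0.02 ]
top drawer_face 0.82 [249. 207.] [0.539 0.142 0.055]
top glass_edge 0.87 [188. 253.] [0.403 0.266 0.235]
top glass_edge 0.69 [249. 208.] [0.514 0.114 0.235]
top glass_edge 0.63 [332. 134.] [ 0.703 -0.097  0.235]
top unit 0.58 [188. 251.] [0.412 0.301 0.1  ]
top mortar 0.69 [301. 149.] [ 0.715 -0.013  0.04 ]
top jar 0.82 [333. 133.] [ 0.761 -0.108  0.05 ]
top weight 0.67 [374. 141.] [ 0.742 -0.235  0.025]
top rear_bay 0.64 [246. 209.] [0.537 0.155 0.02 ]
top rear_bay 0.26 [187. 252.] [0.411 0.327 0.02 ]
```

```bash
cd pics; python3 -c "
import cv2
a=cv2.imread('scene0.png');cv2.imwrite('s0c.png',cv2.resize(a[60:360,130:450],None,fx=2,fy=2,interpolation=cv2.INTER_CUBIC))
a=cv2.imread('top0.png');cv2.imwrite('t0c.png',cv2.resize(a[80:300,140:480],None,fx=2.3,fy=2.3,interpolation=cv2.INTER_CUBIC))"
```

```text
(no output)
```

View pics/s0c.png

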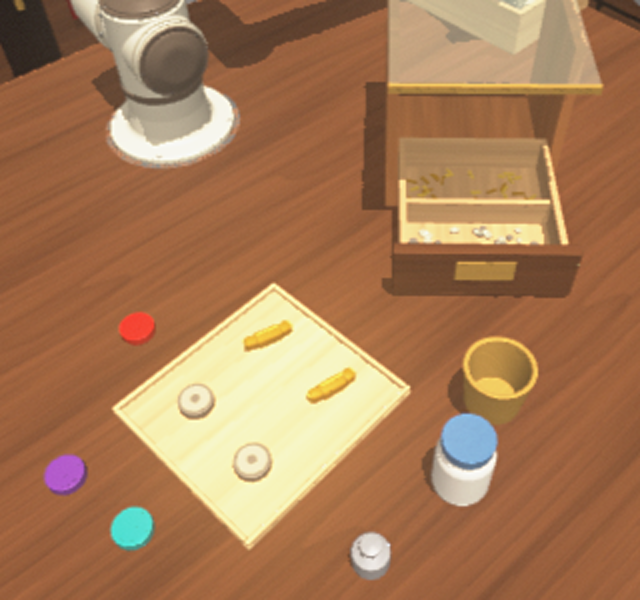

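View pics/t0c.png

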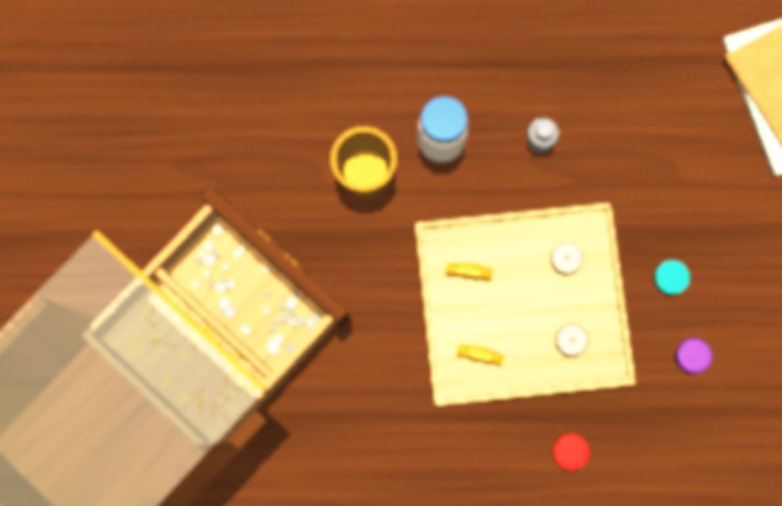

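The scene view shows the tray with two roots (full-image px ~267,228 and 296,256) and two slices (~229,261 and 254,290). The red, purple and turquoise discs lie outside the tray. The drawer is open at upper right, with its front panel at ~(371,195). In the top view the unit is at lower left and its glass covers the rear bay. The mortar, jar and weight stand beyond the tray.

```bash
cat > fit.py <<'E'
from h import *
from scipy.optimize import least_squares
S=bot.capture("scene"); T=bot.capture("top")
# unit-frame points: (x,y,z,moves with drawer)
def W(v,P):
    P=np.array(P,float); x=P[:,0]+P[:,3]*v[3]; c,s=np.cos(v[2]),np.sin(v[2])
    return np.c_[v[0]+c*x-s*P[:,1],v[1]+s*x+c*P[:,1],P[:,2]]
f=-.173; g=-.045
PS=[(g,.127,.235,0),(g,-.127,.235,0),(f,.118,.088,1),(f,-.118,.088,1),(f,.118,.006,1),(f,-.118,.006,1)]
US=np.array([(389,89),(599,89),(392,259),(577,259),(393,294),(570,294)])/2+[130,60]
PT=[(g,.127,.239,0),(g,-.127,.239,0),(f,.118,.088,1),(f,-.118,.088,1)]
UT=np.array([(265,396),(95,233),(349,318),(210,190)])/2.3+[140,80]
r=least_squares(lambda v:np.r_[(proj(S,W(v,PS))-US).ravel(),(proj(T,W(v,PT))-UT).ravel()],[.45,.25,2.4,.01],loss="soft_l1")
v=r.x; print("unit",np.round(v,4),np.degrees(v[2])); print(np.round(r.fun.reshape(-1,2),1).tolist())
# pieces: colour blobs within tray
for n,p in(("scene",S),("top",T)):
    hsv=cv2.cvtColor(p["frame"],cv2.COLOR_BGR2HSV); 
    poly=proj(p,[(.655,-.09,.01),(.43,-.06,.01),(.40,-.33,.01),(.63,-.345,.01)]) 
    for q,z in(("root_a",.015),("slice_a",.02)):
        for d in bot.masks_of(p,q)[:6]:
            m=d["region"].astype(np.uint8); yx=np.argwhere(m)
            pts=np.array([back(p,(c,r_),z)[:2] for r_,c in yx]); mu=pts.mean(0); w,V=np.linalg.eigh(np.cov(pts.T))
            a=V[:,1]; print(n,q,round(d["p"],2),np.round(d["uv"],1),len(yx),np.round(mu,4),"ang",round(np.degrees(np.arctan2(a[1],a[0]))%180,1),"len",np.round(4*np.sqrt(w)*.87,3),np.round(cv2.mean(p["frame"],m)[:3]))
img=cv2.resize(T["frame"][80:300,140:480],None,fx=2.3,fy=2.3,interpolation=cv2.INTER_CUBIC)
i2=cv2.resize(S["frame"][40:230,300:460],None,fx=3,fy=3,interpolation=cv2.INTER_CUBIC)
allP=PS+PT+[(-.105,0,.02,1),(.008,0,.02,1)]+[(-.155+dx,y,z,1) for dx,z in((.1,.06),(.108,.06),(.218,.07)) for y in(-.1,.1)]
for u in proj(T,W(v,allP)): cv2.drawMarker(img,tuple(np.int32((u-[140,80])*2.3)),(255,0,255),0,8)
for u in proj(S,W(v,allP)): cv2.drawMarker(i2,tuple(np.int32((u-[300,40])*3)),(255,0,255),0,8)
h=max(img.shape[0],i2.shape[0]); cv2.imwrite("pics/fitA.png",img[90:,:400]); cv2.imwrite("pics/fitB.png",i2)
c=np.zeros((570,880,3),np.uint8); a=img[90:,:400]; c[:a.shape[0],:400]=a; c[:i2.shape[0],400:]=i2; cv2.imwrite("pics/fit.png",cv2.resize(c,(792,513)))
np.save("unit.npy",v)
E
python3 fit.py
```

```text
unit [ 0.4597  0.2231  2.3892 -0.0045] 136.8918391592513
[[-1.1, 0.0], [-0.2, 0.8], [-0.2, -3.3], [2.4, -2.1], [-1.5, -0.2], [-1.1, 0.9], [-0.8, -1.5], [-0.0, 1.2], [-0.3, -2.9], [0.1, -2.0]]
scene root_a 0.77 [264.8 229.9] 216 [ 0.4598 -0.1486] ang 79.3 len [0.026 0.063] [ 81. 188. 230.]
scene root_a 0.53 [297.2 255.8] 209 [ 0.5694 -0.1389] ang 83.9 len [0.024 0.057] [ 79. 190. 233.]
scene root_a 0.47 [360.6 290.8] 1197 [ 0.7419 -0.0896] ang 121.0 len [0.061 0.103] [196. 185. 171.]
scene slice_a 0.92 [193.4 325. ] 319 [ 0.5644 -0.4071] ang 21.4 len [0.036 0.038] [202. 217.  84.]
scene slice_a 0.88 [163.3 298.7] 329 [ 0.4623 -0.4305] ang 179.2 len [0.038 0.043] [185.  88. 168.]
scene slice_a 0.74 [227.9 259.7] 279 [ 0.4813 -0.2719] ang 160.8 len [0.039 0.044] [165. 205. 224.]
scene slice_a 0.74 [198. 225.] 230 [ 0.3431 -0.2664] ang 171.6 len [0.039 0.046] [ 52.  71. 230.]
scene slice_a 0.63 [254.6 290.7] 309 [ 0.5878 -0.2687] ang 152.7 len [0.037 0.043] [170. 209. 227.]
top root_a 0.43 [345.5 198.3] 96 [ 0.5695 -0.1406] ang 82.8 len [0.015 0.058] [ 68. 221. 248.]
top root_a 0.24 [246.7 209.4] 3841 [0.5413 0.1553] ang 41.4 len [0.155 0.243] [120. 192. 223.]
top slice_a 0.7 [390.2 273.5] 174 [ 0.3329 -0.263 ] ang 134.4 len [0.036 0.04 ] [ 56.  72. 252.]
top slice_a 0.59 [383.6 193.1] 165 [ 0.5833 -0.2656] ang 134.1 len [0.037 0.04 ] [208. 242. 248.]
top slice_a 0.53 [387.4 225.3] 161 [ 0.4778 -0.2696] ang 85.0 len [0.036 0.039] [211. 245. 250.]
top slice_a 0.46 [433.1 200.6] 182 [ 0.5562 -0.4049] ang 121.6 len [0.039 0.042] [213. 229.  67.]
```

View pics/fit.png

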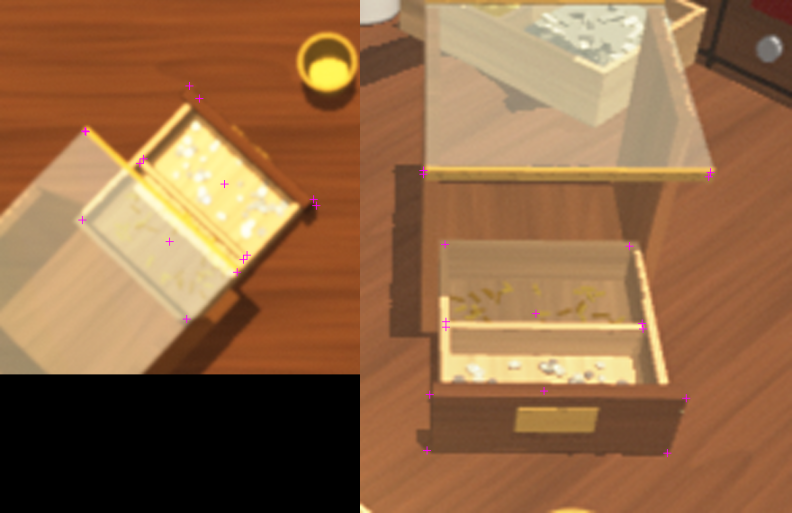

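The fit overlay puts the divider, panel corners and glass edge within a few mm. Drawer is at about 0, and the unit's yaw is 136.9°. Both cameras agree on the piece positions, so I'm planning the first move now: up and clear of the glass, then over to a slice.

```bash
cat > plan.py <<'E'
from h import *
import json
from scipy.spatial.transform import Rotation as Ro, Slerp
v=np.load("unit.npy"); v[3]=max(v[3],0.0)
ux=np.array([np.cos(v[2]),np.sin(v[2]),0]); uy=np.array([-ux[1],ux[0],0]); uz=np.array([0,0,1.])
def U(x,y,z): return np.array([v[0],v[1],0])+x*ux+y*uy+z*uz
def toU(P): d=np.array(P)-[v[0],v[1],0]; return np.array([d@ux,d@uy,d[2]])
def down(yaw): # tool x yaw in deg
    a=np.radians(yaw); x=np.array([np.cos(a),np.sin(a),0]); z=-uz; return Ro.from_matrix(np.c_[x,np.cross(z,x),z])
UY=np.degrees(v[2])-180
def lean(deg): return down(UY)*Ro.from_rotvec([0,-np.radians(deg),0])
def plan(way,jaw,step=.055,turn=.16,start=None):
    o=bot.observe(); p,R=start or (np.array(o["ee_pos"]),Ro.from_quat(o["tool_rot"]))
    print("at",np.round(p,4),"unit",np.round(toU(p),4),"open",round(o["opening"],3),"t",o["time"])
    rows=[]
    for P,Q in way:
        P=np.array(P,float); n=int(np.ceil(max(np.linalg.norm(P-p)/step,(R.inv()*Q).magnitude()/turn,1)))
        sl=Slerp([0,1],Ro.concatenate([R,Q])); p0=p.copy()
        for k in range(1,n+1):
            pt=p0+(P-p0)*k/n; Rt=sl(k/n)
            d=np.round(R.inv().apply(pt-p),4); w=np.round((R.inv()*Rt).as_rotvec(),3)
            rows.append([d.tolist(),w.tolist(),jaw]); p=p+R.apply(d); R=R*Ro.from_rotvec(w)
        rows.append("--")
    print(str(len(rows)-len(way))+" rows"); 
    for r in rows: print(json.dumps(r) if r!="--" else r)
SA=np.array([.4795,-.2705]);SB=np.array([.5855,-.267]);RA=np.array([.461,-.149]);RB=np.array([.5695,-.140])
E
python3 - <<'E'
from plan import *
print(U(-.105,0,0),U(.008,0,0))
s=down(-21.3)
plan([([.23,.58,.42],s),([.50,.20,.42],down(-70)),([*SA,.16],down(-99))],-0.4)
E
```

```text
[0.53633713 0.15139429 0.        ] [0.45383979 0.22861597 0.        ]
at [0.227  0.5823 0.2503] unit [ 0.4153 -0.1032  0.2503] open 0.998 t 1.5
23 rows
[[0.0009, 0.0003, -0.0424], [-0.0, 0.0, -0.0], -0.4]
[[0.0009, 0.0002, -0.0424], [-0.0, 0.0, -0.0], -0.4]
[[0.0009, 0.0003, -0.0425], [-0.0, 0.0, -0.0], -0.4]
[[0.0009, 0.0002, -0.0424], [-0.0, 0.0, -0.0], -0.4]
--
[[0.0433, 0.0284, 0.0], [-0.0, 0.0, 0.094], -0.4]
[[0.0458, 0.0243, 0.0], [-0.0, 0.0, 0.095], -0.4]
[[0.0478, 0.0198, 0.0], [-0.0, 0.0, 0.094], -0.4]
[[0.0495, 0.0152, 0.0], [-0.0, 0.0, 0.095], -0.4]
[[0.0508, 0.0105, 0.0], [-0.0, 0.0, 0.094], -0.4]
[[0.0515, 0.0056, 0.0], [-0.0, 0.0, 0.095], -0.4]
[[0.0517, 0.0008, 0.0], [-0.0, 0.0, 0.094], -0.4]
[[0.0517, -0.0042, 0.0], [-0.0, 0.0, 0.094], -0.4]
[[0.051, -0.0089, 0.0], [-0.0, 0.0, 0.095], -0.4]
--
[[0.0435, 0.018, 0.026], [0.0, 0.0, 0.051], -0.4]
[[0.0444, 0.0158, 0.026], [0.0, 0.0, 0.05], -0.4]
[[0.0451, 0.0135, 0.026], [0.0, 0.0, 0.051], -0.4]
[[0.0457, 0.0112, 0.026], [0.0, 0.0, 0.05], -0.4]
[[0.0463, 0.009, 0.026], [0.0, 0.0, 0.051], -0.4]
[[0.0466, 0.0065, 0.026], [0.0, 0.0, 0.051], -0.4]
[[0.0469, 0.0042, 0.026], [0.0, 0.0, 0.05], -0.4]
[[0.0471, 0.0018, 0.026], [0.0, 0.0, 0.051], -0.4]
[[0.0471, -0.0006, 0.026], [0.0, 0.0, 0.05], -0.4]
[[0.047, -0.003, 0.026], [0.0, 0.0, 0.051], -0.4]
--
```

Request:
carry_out([
  [[0.001, 0, -0.042], [0, 0, 0], -0.4],
  [[0.001, 0, -0.042], [0, 0, 0], -0.4],
  [[0.001, 0, -0.042], [0, 0, 0], -0.4],
  [[0.001, 0, -0.042], [0, 0, 0], -0.4],
  [[0.043, 0.028, 0], [0, 0, 0.094], -0.4],
])

```text
time: 2.12
ee_pos: [0.2603, 0.5413, 0.4212]
tool_rot: [0.973, -0.23, 0.0, -0.003]
wrist_force: [1.1, -0.2, -0.8]
opening: 0.702
```

Request:
carry_out([
  [[0.046, 0.024, 0], [0, 0, 0.095], -0.4],
  [[0.048, 0.02, 0], [0, 0, 0.094], -0.4],
  [[0.05, 0.015, 0], [0, 0, 0.095], -0.4],
  [[0.051, 0.01, 0], [0, 0, 0.094], -0.4],
  [[0.052, 0.005, 0], [0, 0, 0.095], -0.4],
])

```text
time: 2.75
ee_pos: [0.4135, 0.3264, 0.4186]
tool_rot: [0.891, -0.454, 0.0, -0.0]
wrist_force: [0.4, 0.1, 0.3]
opening: 0.696
```

Request:
carry_out([
  [[0.052, 0.001, 0], [0, 0, 0.094], -0.4],
  [[0.052, -0.004, 0], [0, 0, 0.094], -0.4],
  [[0.051, -0.009, 0], [0, 0, 0.095], -0.4],
  [[0.044, 0.018, 0.026], [0, 0, 0.051], -0.4],
  [[0.044, 0.016, 0.026], [0, 0, 0.05], -0.4],
])

```text
time: 3.38
ee_pos: [0.4987, 0.1048, 0.3656]
tool_rot: [0.788, -0.615, 0.0, -0.0]
wrist_force: [1.3, 0.5, -0.5]
opening: 0.702
```

Request:
carry_out([
  [[0.045, 0.014, 0.026], [0, 0, 0.051], -0.4],
  [[0.046, 0.011, 0.026], [0, 0, 0.05], -0.4],
  [[0.046, 0.009, 0.026], [0, 0, 0.051], -0.4],
  [[0.047, 0.007, 0.026], [0, 0, 0.051], -0.4],
  [[0.047, 0.004, 0.026], [0, 0, 0.05], -0.4],
])

```text
time: 4.0
ee_pos: [0.4876, -0.1309, 0.2359]
tool_rot: [-0.705, 0.709, -0.0, 0.0]
wrist_force: [0.3, -0.4, -0.4]
opening: 0.7
```

Request:
carry_out([
  [[0.047, 0.002, 0.026], [0, 0, 0.051], -0.4],
  [[0.047, -0.001, 0.026], [0, 0, 0.05], -0.4],
  [[0.047, -0.003, 0.026], [0, 0, 0.051], -0.4],
  [[0, 0, 0], [0, 0, 0], -0.4],
])

```text
time: 4.5
ee_pos: [0.4801, -0.2726, 0.1557]
tool_rot: [-0.648, 0.762, 0.002, -0.001]
wrist_force: [-0.2, 0.5, 0.3]
opening: 0.701
```

Run:
```python
from plan import *
plan([([*SA,.05],down(-99)),([*SA,.027],down(-99))],-0.4)
print(bot.observe()["joint_positions"])
```

```text
at [ 0.4801 -0.2726  0.1557] unit [-0.3537  0.3479  0.1557] open 0.701 t 4.5
3 rows
[[-0.0009, 0.0002, 0.0528], [0.003, 0.0, -0.002], -0.4]
[[-0.001, 0.0004, 0.0529], [0.002, 0.001, -0.003], -0.4]
--
[[0.0, -0.0, 0.023], [0.0, -0.0, 0.0], -0.4]
--
[-2.22767797e-01  3.52514004e-01 -3.00773622e-01 -2.70898800e-04
 -9.22738419e-01  6.10010514e-02]
```

Request:
carry_out([
  [[-0.001, 0, 0.053], [0, 0, 0], -0.4],
  [[-0.001, 0, 0.053], [0, 0, 0], -0.4],
  [[0, 0, 0.023], [0, 0, 0], -0.4],
  [[0, 0, 0], [0, 0, 0], 1],
  [[0, 0, 0], [0, 0, 0], 1],
])

```text
time: 5.12
ee_pos: [0.4837, -0.2683, 0.0309]
tool_rot: [-0.65, 0.76, -0.001, 0.001]
wrist_force: [0.2, -0.2, 0.0]
opening: 0.481
```

Request:
carry_out([
  [[0, 0, 0], [0, 0, 0], 1],
  [[0, 0, 0], [0, 0, 0], 1],
  [[0, 0, -0.025], [0, 0, 0], 1],
  [[0, 0, -0.06], [0, 0, 0], 1],
  [[0, 0, -0.06], [0, 0, 0], 1],
])

```text
time: 5.75
ee_pos: [0.4819, -0.2684, 0.1763]
tool_rot: [-0.649, 0.76, 0.0, -0.0]
wrist_force: [1.5, -0.2, 0.2]
opening: 0.478
```

Run:
```python
from plan import *
plan([(U(-.105,.05,.19),down(UY)),(U(-.105,.05,.075),lean(15)),(U(-.105,.05,.06),lean(15))],1)
```

```text
at [ 0.4819 -0.2684  0.1763] unit [-0.3522  0.3437  0.1763] open 0.478 t 5.75
11 rows
[[-0.0545, 0.0057, -0.002], [0.0, -0.0, -0.139], 1]
[[-0.0548, -0.0019, -0.0019], [0.0, -0.0, -0.14], 1]
[[-0.054, -0.0096, -0.002], [0.0, -0.0, -0.139], 1]
[[-0.0522, -0.0169, -0.002], [0.0, 0.0, -0.139], 1]
[[-0.0493, -0.024, -0.0019], [0.0, 0.0, -0.14], 1]
[[-0.0455, -0.0306, -0.002], [0.0, 0.0, -0.139], 1]
[[-0.0408, -0.0367, -0.002], [0.0, 0.0, -0.139], 1]
--
[[0.0, 0.0, 0.0383], [0.0, -0.087, -0.0], 1]
[[0.0033, 0.0, 0.0382], [0.0, -0.087, -0.0], 1]
[[0.0067, 0.0, 0.0378], [0.0, -0.088, -0.0], 1]
--
[[0.0039, 0.0, 0.0145], [0.0, 0.0, -0.0], 1]
--
```

Request:
carry_out([
  [[-0.0545, 0.006, -0.002], [0, 0, -0.139], 1],
  [[-0.055, -0.002, -0.002], [0, 0, -0.14], 1],
  [[-0.054, -0.01, -0.002], [0, 0, -0.139], 1],
  [[-0.052, -0.017, -0.002], [0, 0, -0.139], 1],
  [[-0.049, -0.024, -0.002], [0, 0, -0.14], 1],
])

```text
time: 6.38
ee_pos: [0.4971, 0.0069, 0.1852]
tool_rot: [0.871, -0.491, 0.001, -0.001]
wrist_force: [0.2, 0.6, -0.6]
opening: 0.478
```

Request:
carry_out([
  [[-0.0455, -0.0305, -0.002], [0, 0, -0.139], 1],
  [[-0.041, -0.037, -0.002], [0, 0, -0.139], 1],
  [[0, 0, 0.0], [0, 0, 0], 1],
])

```text
time: 6.75
ee_pos: [0.5035, 0.1183, 0.1891]
tool_rot: [0.931, -0.365, 0.001, -0.001]
wrist_force: [-0.9, -0.8, -0.1]
opening: 0.483
```

Run:
```python
from plan import *
plan([(U(-.105,.05,.075),lean(15)),(U(-.105,.05,.06),lean(15))],1)
p=bot.capture("scene"); q=bot.capture("top")
a=cv2.resize(p["frame"][40:240,280:480],None,fx=2,fy=2,interpolation=cv2.INTER_CUBIC);b=cv2.resize(q["frame"][110:310,150:350],None,fx=2,fy=2,interpolation=cv2.INTER_CUBIC)
cv2.imwrite("pics/c1.png",np.hstack([a,b]))
```

```text
at [0.5035 0.1183 0.1891] unit [-0.1036  0.0466  0.1891] open 0.483 t 6.75
4 rows
[[0.0004, 0.0012, 0.038], [-0.001, -0.088, 0.002], 1]
[[0.0038, 0.0012, 0.0379], [-0.0, -0.087, 0.001], 1]
[[0.0071, 0.0012, 0.0374], [-0.001, -0.088, 0.002], 1]
--
[[0.0039, -0.0, 0.0145], [0.0, 0.0, 0.0], 1]
--
```

View pics/c1.png

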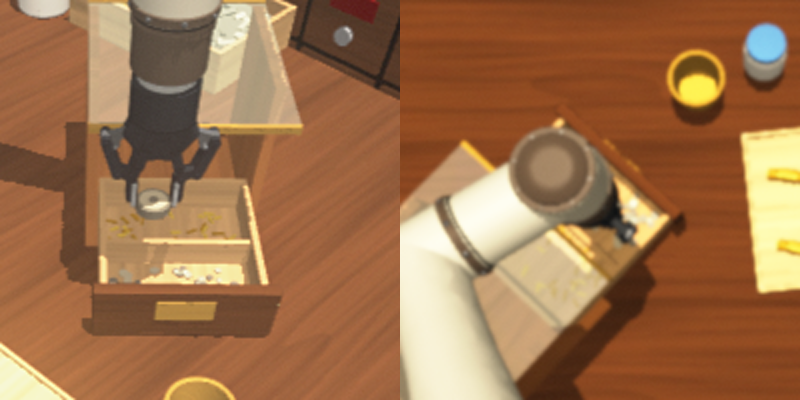

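The slice is held between the pads above the front bay, ~(355,140) in the scene image, and the wrist clears the glass edge. I'm lowering it slightly nearer the middle.

Request:
carry_out([
  [[0.0005, -0.003, 0.038], [0, -0.088, 0], 1],
  [[0.004, -0.003, 0.038], [0, -0.087, 0], 1],
  [[0.007, -0.003, 0.037], [0, -0.088, 0], 1],
  [[0.004, 0, 0.0145], [0, 0, 0], 1],
  [[0, 0, 0], [0, 0, 0], 1],
])

```text
time: 7.48
ee_pos: [0.5097, 0.1193, 0.0589]
tool_rot: [0.922, -0.365, -0.122, -0.047]
wrist_force: [-0.4, 0.5, -0.4]
opening: 0.484
```

Request:
carry_out([
  [[0, 0, 0], [0, 0, 0], -0.4],
  [[0, 0, 0], [0, 0, 0], -0.4],
  [[0, 0, -0.03], [0, 0, 0], -0.4],
  [[0, 0, -0.06], [0, 0.13, 0], -0.4],
  [[0, 0, -0.05], [0, 0.13, 0], -0.4],
])

```text
time: 8.1
ee_pos: [0.5336, 0.0999, 0.1994]
tool_rot: [0.93, -0.368, 0.002, -0.001]
wrist_force: [0.5, 0.2, 0.1]
opening: 0.697
```

Run:
```python
from plan import *
plan([([*SB,.17],down(-99)),([*SB,.05],down(-99)),([*SB,.027],down(-99))],-.4)
```

```text
at [0.5336 0.0999 0.1994] unit [-0.1382  0.0395  0.1994] open 0.697 t 8.1
11 rows
[[0.0412, 0.0332, 0.0042], [-0.001, -0.0, 0.139], -0.4]
[[0.0455, 0.0271, 0.0043], [-0.001, -0.0, 0.139], -0.4]
[[0.0488, 0.0206, 0.0042], [-0.0, -0.001, 0.14], -0.4]
[[0.0511, 0.0136, 0.0042], [-0.001, 0.0, 0.139], -0.4]
[[0.0526, 0.0063, 0.0043], [-0.001, 0.0, 0.139], -0.4]
[[0.0529, -0.001, 0.0042], [-0.0, -0.0, 0.139], -0.4]
[[0.0523, -0.0083, 0.0042], [-0.001, -0.0, 0.14], -0.4]
--
[[-0.0, 0.0, 0.04], [-0.0, -0.0, -0.0], -0.4]
[[-0.0, 0.0, 0.04], [-0.0, -0.0, -0.0], -0.4]
[[-0.0001, 0.0, 0.04], [-0.0, -0.0, -0.0], -0.4]
--
[[0.0, 0.0, 0.023], [-0.0, -0.0, -0.0], -0.4]
--
```

Request:
carry_out([
  [[0.041, 0.033, 0.004], [0, 0, 0.139], -0.4],
  [[0.0455, 0.027, 0.004], [0, 0, 0.139], -0.4],
  [[0.049, 0.0205, 0.004], [0, 0, 0.14], -0.4],
  [[0.051, 0.0135, 0.004], [0, 0, 0.139], -0.4],
  [[0.0525, 0.0065, 0.004], [0, 0, 0.139], -0.4],
])

```text
time: 8.72
ee_pos: [0.5698, -0.1629, 0.1767]
tool_rot: [0.748, -0.664, -0.0, -0.001]
wrist_force: [1.8, 0.9, 0.5]
opening: 0.701
```

Request:
carry_out([
  [[0.053, -0.001, 0.004], [0, 0, 0.139], -0.4],
  [[0.0525, -0.0085, 0.004], [0, 0, 0.14], -0.4],
  [[0, 0, 0.04], [0, 0, 0], -0.4],
  [[0, 0, 0.04], [0, 0, 0], -0.4],
  [[0, 0, 0], [0, 0, 0], -0.4],
])

```text
time: 9.35
ee_pos: [0.5822, -0.2659, 0.0848]
tool_rot: [-0.649, 0.76, 0.004, -0.002]
wrist_force: [0.1, 0.1, -0.5]
opening: 0.699
```

Run:
```python
from plan import *
plan([([*SB,.05],down(-99)),([*SB,.027],down(-99))],-.4)
p=bot.capture("scene"); 
for d in bot.masks_of(p,"slice_a")[:7]: print(round(d["p"],2),np.round(d["uv"]),np.round(back(p,d["uv"],.02),4),np.round(toU(back(p,d["uv"],.034)),3))
a=cv2.resize(p["frame"][110:310,180:460],None,fx=2.5,fy=2.5,interpolation=cv2.INTER_CUBIC); cv2.imwrite("pics/c2.png",a)
```

```text
at [ 0.5822 -0.2659  0.0848] unit [-0.4237  0.2733  0.0848] open 0.699 t 9.35
2 rows
[[0.0006, -0.0037, 0.0348], [0.009, 0.002, -0.0], -0.4]
--
[[0.0, 0.0, 0.023], [-0.0, 0.0, -0.0], -0.4]
--
0.89 [195. 323.] [ 0.5612 -0.4076  0.02  ] [-0.511  0.386  0.034]
0.8 [198. 224.] [ 0.342  -0.2699  0.02  ] [-0.261  0.435  0.034]
0.64 [162. 297.] [ 0.4622 -0.4314  0.02  ] [-0.456  0.47   0.034]
0.6 [251. 292.] [ 0.5837 -0.2792  0.02  ] [-0.44   0.279  0.034]
0.55 [355. 180.] [0.5027 0.1365 0.02  ] [-0.104  0.036  0.034]
```

View pics/c2.png

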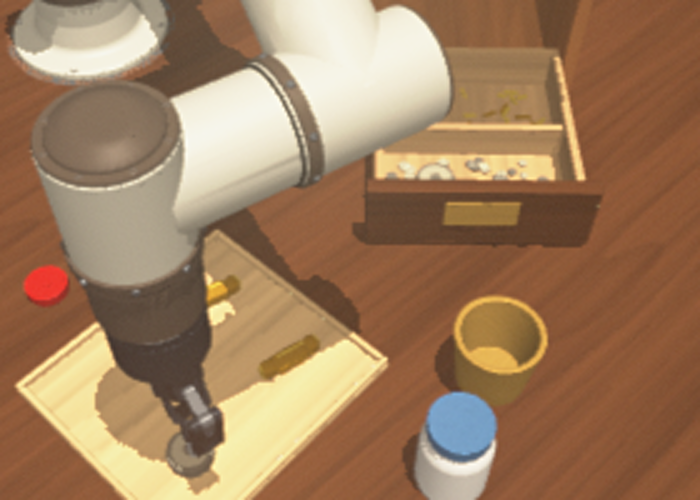

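Slice 1 lies in the front bay at unit (-0.104, 0.036). The gripper is over the second slice, ~(256,292).

Request:
carry_out([
  [[0.0005, -0.0035, 0.035], [0.009, 0, 0], -0.4],
  [[0, 0, 0.023], [0, 0, 0], -0.4],
  [[0, 0, 0], [0, 0, 0], -0.4],
  [[0, 0, 0], [0, 0, 0], 1],
  [[0, 0, 0], [0, 0, 0], 1],
])

```text
time: 10.07
ee_pos: [0.5896, -0.2679, 0.0322]
tool_rot: [-0.65, 0.76, -0.004, 0.004]
wrist_force: [-1.4, 1.7, 6.6]
opening: 0.473
```

Request:
carry_out([
  [[0, 0, 0], [0, 0, 0], 1],
  [[0, 0, 0], [0, 0, 0], 1],
  [[0, 0, -0.03], [0, 0, 0], 1],
  [[0, 0, -0.06], [0, 0, 0], 1],
  [[0, 0, -0.06], [0, 0, 0], 1],
])

```text
time: 10.7
ee_pos: [0.5869, -0.2677, 0.1817]
tool_rot: [-0.65, 0.76, -0.003, 0.003]
wrist_force: [1.9, 1.0, 0.3]
opening: 0.475
```

Run:
```python
from plan import *
plan([(U(-.105,-.04,.19),down(UY)),(U(-.105,-.04,.075),lean(15)),(U(-.105,-.04,.06),lean(15))],1)
```

```text
at [ 0.5869 -0.2677  0.1817] unit [-0.4283  0.2714  0.1817] open 0.475 t 10.7
13 rows
[[-0.0488, 0.0103, -0.0009], [-0.001, -0.0, -0.108], 1]
[[-0.0496, 0.005, -0.001], [-0.001, -0.001, -0.109], 1]
[[-0.0499, -0.0004, -0.0008], [-0.001, 0.0, -0.108], 1]
[[-0.0496, -0.0058, -0.0009], [-0.001, -0.0, -0.108], 1]
[[-0.0486, -0.0111, -0.0009], [-0.0, -0.0, -0.109], 1]
[[-0.0471, -0.0163, -0.0009], [-0.001, -0.001, -0.108], 1]
[[-0.0451, -0.0213, -0.0008], [-0.001, 0.0, -0.109], 1]
[[-0.0425, -0.0261, -0.0009], [-0.001, -0.0, -0.108], 1]
[[-0.0395, -0.0306, -0.0009], [-0.001, -0.001, -0.108], 1]
--
[[0.0, 0.0, 0.0383], [-0.0, -0.087, -0.0], 1]
[[0.0034, 0.0, 0.0382], [-0.0, -0.087, -0.0], 1]
[[0.0067, 0.0, 0.0377], [-0.0, -0.087, -0.0], 1]
--
[[0.0038, 0.0, 0.0145], [-0.0, -0.0, -0.0], 1]
--
```

Request:
carry_out([
  [[-0.049, 0.0105, -0.001], [0, 0, -0.108], 1],
  [[-0.0495, 0.005, -0.001], [0, 0, -0.109], 1],
  [[-0.05, -0.0005, -0.001], [0, 0, -0.108], 1],
  [[-0.0495, -0.006, -0.001], [0, 0, -0.108], 1],
  [[-0.0485, -0.011, -0.001], [0, 0, -0.109], 1],
])

```text
time: 11.32
ee_pos: [0.5742, -0.0169, 0.1856]
tool_rot: [0.83, -0.557, 0.004, -0.003]
wrist_force: [0.2, 0.4, -0.4]
opening: 0.476
```

Request:
carry_out([
  [[-0.047, -0.0165, -0.001], [0, 0, -0.108], 1],
  [[-0.045, -0.0215, -0.001], [0, 0, -0.109], 1],
  [[-0.0425, -0.026, -0.001], [0, 0, -0.108], 1],
  [[-0.0395, -0.0305, -0.001], [0, 0, -0.108], 1],
  [[0, 0, 0], [0, 0, 0], 1],
])

```text
time: 11.95
ee_pos: [0.5642, 0.1839, 0.1894]
tool_rot: [0.931, -0.365, 0.004, -0.003]
wrist_force: [0.1, -0.3, 0.1]
opening: 0.475
```

Run:
```python
from plan import *
plan([(U(-.105,-.04,.075),lean(15)),(U(-.105,-.04,.06),lean(15))],1)
```

```text
at [0.5642 0.1839 0.1894] unit [-0.1031 -0.0428  0.1894] open 0.475 t 11.95
4 rows
[[0.0004, 0.0012, 0.0381], [-0.003, -0.089, 0.002], 1]
[[0.0038, 0.0012, 0.038], [-0.002, -0.089, 0.002], 1]
[[0.0072, 0.001, 0.0374], [-0.003, -0.089, 0.001], 1]
--
[[0.0039, 0.0, 0.0145], [0.0, -0.0, 0.0], 1]
--
```

Request:
carry_out([
  [[0.0005, 0.001, 0.038], [-0.003, -0.089, 0.002], 1],
  [[0.004, 0.001, 0.038], [-0.002, -0.089, 0.002], 1],
  [[0.007, 0.001, 0.0375], [-0.003, -0.089, 0.001], 1],
  [[0.004, 0, 0.0145], [0, 0, 0], 1],
  [[0, 0, 0], [0, 0, 0], 1],
])

```text
time: 12.58
ee_pos: [0.5633, 0.1765, 0.0585]
tool_rot: [0.921, -0.367, -0.122, -0.046]
wrist_force: [0.9, 0.3, 0.2]
opening: 0.473
```

Request:
carry_out([
  [[0, 0, 0], [0, 0, 0], -0.4],
  [[0, 0, 0], [0, 0, 0], -0.4],
  [[0, 0, -0.03], [0, 0, 0], -0.4],
  [[0, 0, -0.06], [0, 0.13, 0], -0.2],
  [[0, 0, -0.05], [0, 0.13, 0], -0.1],
])

```text
time: 13.2
ee_pos: [0.587, 0.1569, 0.199]
tool_rot: [0.929, -0.37, 0.002, 0.0]
wrist_force: [0.6, -0.4, -0.2]
opening: 0.55
```

Run:
```python
from plan import *
plan([([*RA,.17],down(-98.5)),([*RA,.09],down(-98.5))],-.1)
```

```text
at [0.587  0.1569 0.199 ] unit [-0.1382 -0.0387  0.199 ] open 0.55 t 13.2
9 rows
[[0.0169, 0.0441, 0.0042], [-0.0, -0.0, 0.137], -0.1]
[[0.0228, 0.0414, 0.0041], [-0.001, -0.001, 0.138], -0.1]
[[0.0283, 0.0379, 0.0042], [-0.0, -0.0, 0.137], -0.1]
[[0.0332, 0.0337, 0.0042], [-0.0, -0.001, 0.138], -0.1]
[[0.0375, 0.0287, 0.0042], [-0.001, -0.0, 0.137], -0.1]
[[0.041, 0.0234, 0.0042], [-0.0, -0.001, 0.138], -0.1]
[[0.0439, 0.0175, 0.0041], [-0.0, -0.0, 0.137], -0.1]
--
[[0.0, 0.0, 0.04], [-0.0, -0.0, -0.0], -0.1]
[[0.0, 0.0, 0.04], [-0.0, -0.0, -0.0], -0.1]
--
```

Request:
carry_out([
  [[0.017, 0.044, 0.004], [0, 0, 0.137], -0.1],
  [[0.023, 0.0415, 0.004], [0, 0, 0.138], -0.1],
  [[0.0285, 0.038, 0.004], [0, 0, 0.137], -0.1],
  [[0.033, 0.0335, 0.004], [0, 0, 0.138], -0.1],
  [[0.0375, 0.0285, 0.004], [0, 0, 0.137], -0.1],
])

```text
time: 13.82
ee_pos: [0.4956, -0.0626, 0.1771]
tool_rot: [0.749, -0.662, -0.0, 0.001]
wrist_force: [0.7, -0.1, 0.2]
opening: 0.548
```

Request:
carry_out([
  [[0.041, 0.0235, 0.004], [0, 0, 0.138], -0.1],
  [[0.044, 0.0175, 0.004], [0, 0, 0.137], -0.1],
  [[0, 0, 0.04], [0, 0, 0], -0.1],
  [[0, 0, 0.04], [0, 0, 0], -0.1],
  [[0, 0, 0], [0, 0, 0], -0.1],
])

```text
time: 14.45
ee_pos: [0.4579, -0.1491, 0.0868]
tool_rot: [-0.653, 0.757, 0.003, -0.004]
wrist_force: [0.1, -0.2, 0.1]
opening: 0.547
```

Run:
```python
from plan import *
plan([([*RA,.05],down(-98.5)),([*RA,.034],down(-98.5))],-.1)
p=bot.capture("scene"); cv2.imwrite("pics/c3.png",cv2.resize(p["frame"][110:310,180:460],None,fx=2.5,fy=2.5,interpolation=cv2.INTER_CUBIC))
```

```text
at [ 0.4579 -0.1491  0.0868] unit [-0.2531  0.2729  0.0868] open 0.547 t 14.45
2 rows
[[-0.0006, -0.0033, 0.0368], [0.009, -0.002, 0.0], -0.1]
--
[[-0.0, -0.0, 0.016], [-0.0, -0.0, 0.0], -0.1]
--
```

View pics/c3.png

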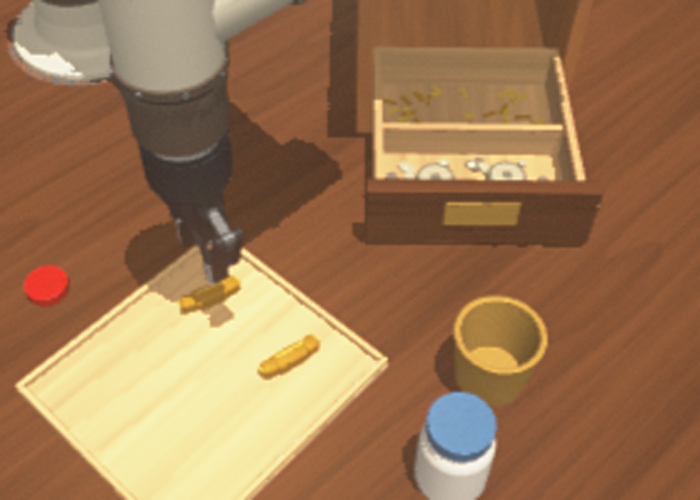

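Both slices lie flat in the front bay, ~(354,180) and (383,180). The gripper is lined up over root 1 at ~(264,228).

Request:
carry_out([
  [[-0.0005, -0.0035, 0.037], [0.009, 0, 0], -0.1],
  [[0, 0, 0.016], [0, 0, 0], -0.1],
  [[0, 0, 0], [0, 0, 0], -0.1],
  [[0, 0, 0], [0, 0, 0], 1],
  [[0, 0, 0], [0, 0, 0], 1],
])

```text
time: 15.12
ee_pos: [0.4643, -0.1492, 0.0369]
tool_rot: [-0.653, 0.757, -0.003, 0.002]
wrist_force: [-0.9, 1.7, 3.4]
opening: 0.182
```

Request:
carry_out([
  [[0, 0, 0], [0, 0, 0], 1],
  [[0, 0, 0], [0, 0, 0], 1],
  [[0, 0, -0.03], [0, 0, 0], 1],
  [[0, 0, -0.06], [0, 0, 0], 1],
  [[0, 0, -0.06], [0, 0, 0], 1],
])

```text
time: 15.75
ee_pos: [0.4622, -0.149, 0.1876]
tool_rot: [-0.653, 0.757, -0.003, 0.001]
wrist_force: [1.9, 0.3, -0.3]
opening: 0.183
```

Run:
```python
from plan import *
plan([(U(-.17,.045,.22),down(UY)),(U(-.12,.045,.15),lean(40)),(U(.01,.045,.10),lean(40)),(U(.012,.045,.072),lean(40))],1)
```

```text
at [ 0.4622 -0.149   0.1876] unit [-0.2562  0.2699  0.1876] open 0.183 t 15.75
16 rows
[[-0.0334, -0.0082, -0.0046], [-0.001, -0.001, -0.138], 1]
[[-0.032, -0.0127, -0.0046], [-0.0, -0.0, -0.138], 1]
[[-0.03, -0.0169, -0.0046], [-0.001, -0.001, -0.138], 1]
[[-0.0273, -0.0209, -0.0046], [-0.001, -0.0, -0.138], 1]
[[-0.0242, -0.0245, -0.0047], [-0.0, -0.001, -0.138], 1]
[[-0.0206, -0.0276, -0.0046], [-0.001, -0.001, -0.138], 1]
[[-0.0166, -0.0301, -0.0046], [-0.001, -0.0, -0.138], 1]
--
[[-0.01, -0.0, 0.014], [0.0, -0.14, -0.0], 1]
[[-0.008, -0.0, 0.0153], [0.0, -0.139, -0.0], 1]
[[-0.0057, -0.0, 0.0162], [0.0, -0.14, -0.0], 1]
[[-0.0035, -0.0, 0.0168], [0.0, -0.14, -0.0], 1]
[[-0.001, -0.0, 0.0172], [-0.0, -0.139, -0.0], 1]
--
[[-0.0225, -0.0, 0.0406], [-0.0, -0.0, -0.0], 1]
[[-0.0225, -0.0, 0.0406], [-0.0, -0.0, -0.0], 1]
[[-0.0225, -0.0, 0.0407], [-0.0, -0.0, -0.0], 1]
--
[[0.0164, -0.0, 0.0227], [-0.0, -0.0, -0.0], 1]
--
```

Request:
carry_out([
  [[-0.0335, -0.008, -0.0045], [0, 0, -0.138], 1],
  [[-0.032, -0.0125, -0.0045], [0, 0, -0.138], 1],
  [[-0.03, -0.017, -0.0045], [0, 0, -0.138], 1],
  [[-0.0275, -0.021, -0.0045], [0, 0, -0.138], 1],
  [[-0.024, -0.0245, -0.0045], [0, 0, -0.138], 1],
])

```text
time: 16.38
ee_pos: [0.5274, 0.0117, 0.2087]
tool_rot: [0.872, -0.49, 0.003, -0.001]
wrist_force: [1.6, -0.1, -0.4]
opening: 0.184
```

Request:
carry_out([
  [[-0.0205, -0.0275, -0.0045], [0, 0, -0.138], 1],
  [[-0.0165, -0.03, -0.0045], [0, 0, -0.138], 1],
  [[-0.01, 0, 0.014], [0, -0.14, 0], 1],
  [[-0.008, 0, 0.0155], [0, -0.139, 0], 1],
  [[-0.0055, 0, 0.016], [0, -0.14, 0], 1],
])

```text
time: 17.0
ee_pos: [0.5317, 0.0951, 0.1755]
tool_rot: [0.91, -0.359, -0.192, -0.078]
wrist_force: [1.0, -0.8, -0.7]
opening: 0.184
```

Request:
carry_out([
  [[-0.0035, 0, 0.017], [0, -0.14, 0], 1],
  [[-0.001, 0, 0.017], [0, -0.139, 0], 1],
  [[0, 0, 0], [0, 0, 0], 1],
])

```text
time: 17.38
ee_pos: [0.5171, 0.1068, 0.1442]
tool_rot: [0.874, -0.347, -0.317, -0.125]
wrist_force: [0.4, 1.0, -0.3]
opening: 0.187
```

Run:
```python
from plan import *
o=bot.observe(); print(np.round(o["joint_positions"],3), (Ro.from_quat(o["tool_rot"]).inv()*lean(40)).as_rotvec())
plan([(U(-.10,.045,.14),lean(40)),(U(-.01,.045,.10),lean(40)),(U(.0,.045,.062),lean(40))],1,step=.04)
```

```text
[ 0.189  0.57   0.061 -0.545 -1.525  0.783] [-0.00059163 -0.00349766 -0.00306662]
at [0.5171 0.1068 0.1442] unit [-0.1214  0.0457  0.1442] open 0.187 t 17.375
5 rows
[[-0.0137, -0.0007, 0.017], [-0.001, -0.003, -0.003], 1]
--
[[-0.0144, 0.0, 0.0295], [0.0, -0.0, -0.0], 1]
[[-0.0145, 0.0, 0.0295], [0.0, -0.0, -0.0], 1]
[[-0.0144, 0.0, 0.0294], [0.0, -0.0, -0.0], 1]
--
[[0.0167, -0.0, 0.0356], [0.0, -0.0, -0.0], 1]
--
```

Request:
carry_out([
  [[-0.0135, -0.0005, 0.017], [0, -0.003, -0.003], 1],
  [[-0.0145, 0, 0.0295], [0, 0, 0], 1],
  [[-0.0145, 0, 0.0295], [0, 0, 0], 1],
  [[-0.0145, 0, 0.0295], [0, 0, 0], 1],
  [[0, 0, 0], [0, 0, 0], 1],
])

```text
time: 18.0
ee_pos: [0.4346, 0.1854, 0.1029]
tool_rot: [0.876, -0.342, -0.316, -0.126]
wrist_force: [-0.1, -1.2, 0.4]
opening: 0.186
```

Run:
```python
from plan import *
plan([(U(.0,.045,.062),lean(40))],1,step=.04)
p=bot.capture("scene"); q=bot.capture("top")
a=cv2.resize(p["frame"][60:220,300:460],None,fx=2.5,fy=2.5,interpolation=cv2.INTER_CUBIC);b=cv2.resize(q["frame"][130:290,170:330],None,fx=2.5,fy=2.5,interpolation=cv2.INTER_CUBIC)
cv2.imwrite("pics/c4.png",np.hstack([a,b]))
```

```text
at [0.4346 0.1854 0.1029] unit [-0.0075  0.0447  0.1029] open 0.186 t 18.0
2 rows
[[0.0102, 0.0002, 0.0181], [0.0, -0.002, 0.004], 1]
[[0.0102, 0.0002, 0.0181], [0.0, -0.002, 0.003], 1]
--
```

View pics/c4.png

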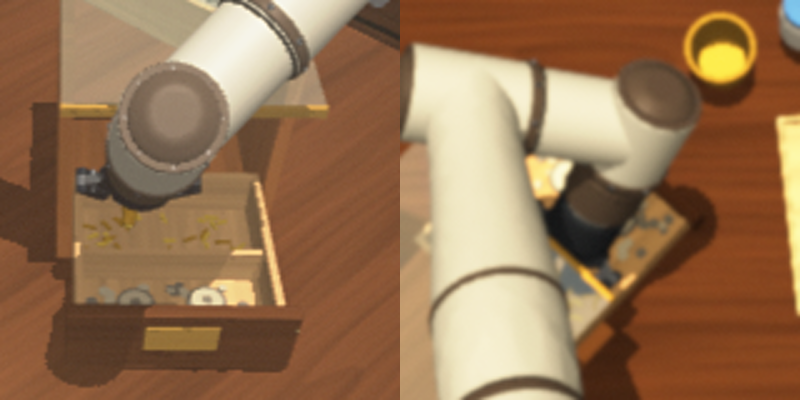

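The root has cleared the divider, its lower end at ~(352,146) in the scene image. There is no contact force, so I lower and release.

Request:
carry_out([
  [[0.01, 0, 0.018], [0, 0, 0], 1],
  [[0.01, 0, 0.018], [0, 0, 0], 1],
  [[0, 0, 0], [0, 0, 0], 1],
  [[0, 0, 0], [0, 0, 0], -0.2],
  [[0, 0, 0], [0, 0, 0], -0.2],
])

```text
time: 18.73
ee_pos: [0.4302, 0.1894, 0.0601]
tool_rot: [0.875, -0.344, -0.317, -0.126]
wrist_force: [0.6, -0.3, 0.0]
opening: 0.589
```

Request:
carry_out([
  [[0, 0, 0], [0, 0, 0], -0.2],
  [[-0.01, 0, -0.02], [0, 0, 0], -0.1],
  [[0, 0, -0.04], [0, 0, 0], -0.1],
  [[0, 0, -0.05], [0, 0, 0], -0.1],
  [[0, 0, -0.055], [0, 0, 0], -0.1],
])

```text
time: 19.35
ee_pos: [0.5021, 0.1218, 0.195]
tool_rot: [0.875, -0.344, -0.317, -0.126]
wrist_force: [0.9, 0.5, -0.1]
opening: 0.552
```

Run:
```python
from plan import *
plan([([.57,-.02,.20],down(-70)),([*RB,.15],down(-97)),([*RB,.09],down(-97))],-.1)
```

```text
at [0.5021 0.1218 0.195 ] unit [-0.1002  0.045   0.195 ] open 0.552 t 19.35
11 rows
[[0.0182, 0.0096, -0.0163], [0.027, 0.114, 0.076], -0.1]
[[0.0205, 0.0077, -0.0143], [0.027, 0.114, 0.075], -0.1]
[[0.0226, 0.0057, -0.0121], [0.027, 0.114, 0.076], -0.1]
[[0.0242, 0.0036, -0.0095], [0.027, 0.114, 0.075], -0.1]
[[0.0253, 0.0016, -0.0068], [0.027, 0.114, 0.076], -0.1]
[[0.0259, -0.0005, -0.0038], [0.027, 0.114, 0.075], -0.1]
--
[[0.0375, 0.0138, 0.0167], [0.0, 0.0, 0.157], -0.1]
[[0.0393, 0.0078, 0.0166], [0.0, 0.0, 0.157], -0.1]
[[0.0399, 0.0016, 0.0167], [0.0, 0.0, 0.157], -0.1]
--
[[0.0, -0.0, 0.03], [0.0, 0.0, 0.0], -0.1]
[[0.0, -0.0, 0.03], [0.0, 0.0, 0.0], -0.1]
--
```

Request:
carry_out([
  [[0.018, 0.0095, -0.0165], [0.027, 0.114, 0.076], -0.1],
  [[0.0205, 0.0075, -0.0145], [0.027, 0.114, 0.075], -0.1],
  [[0.0225, 0.0055, -0.012], [0.027, 0.114, 0.076], -0.1],
  [[0.024, 0.0035, -0.0095], [0.027, 0.114, 0.075], -0.1],
  [[0.0255, 0.0015, -0.007], [0.027, 0.114, 0.076], -0.1],
])

```text
time: 19.98
ee_pos: [0.5594, 0.0038, 0.1993]
tool_rot: [0.838, -0.543, -0.052, -0.022]
wrist_force: [-0.6, -0.4, 0.1]
opening: 0.55
```

Request:
carry_out([
  [[0.026, -0.0005, -0.004], [0.027, 0.114, 0.075], -0.1],
  [[0.0375, 0.014, 0.0165], [0, 0, 0.157], -0.1],
  [[0.0395, 0.008, 0.0165], [0, 0, 0.157], -0.1],
  [[0.04, 0.0015, 0.0165], [0, 0, 0.157], -0.1],
  [[0, 0, 0.03], [0, 0, 0], -0.1],
])

```text
time: 20.6
ee_pos: [0.5701, -0.1419, 0.1204]
tool_rot: [-0.661, 0.75, -0.001, 0.001]
wrist_force: [0.7, 0.7, 1.3]
opening: 0.551
```

Request:
carry_out([
  [[0, 0, 0.025], [0, 0, 0], -0.1],
  [[0, 0, 0], [0, 0, 0], -0.1],
])

```text
time: 20.85
ee_pos: [0.568, -0.1396, 0.0932]
tool_rot: [-0.662, 0.749, 0.002, -0.001]
wrist_force: [-0.2, 0.8, 0.7]
opening: 0.55
```

Run:
```python
from plan import *
plan([([*RB,.05],down(-97)),([*RB,.034],down(-97))],-.1)
p=bot.capture("scene"); 
for d in bot.masks_of(p,"root_a")[:4]: print(round(d["p"],2),np.round(d["uv"]),np.round(back(p,d["uv"],.015),4),np.round(toU(back(p,d["uv"],.03)),3))
cv2.imwrite("pics/c5.png",cv2.resize(p["frame"][60:310,220:460],None,fx=2.3,fy=2.3,interpolation=cv2.INTER_CUBIC))
```

```text
at [ 0.568  -0.1396  0.0932] unit [-0.327   0.1908  0.0932] open 0.55 t 20.85
2 rows
[[0.0002, -0.0017, 0.0432], [0.004, 0.0, -0.001], -0.1]
--
[[0.0, 0.0, 0.016], [0.0, 0.0, 0.0], -0.1]
--
0.69 [295. 254.] [ 0.5716 -0.1428  0.015 ] [-0.341  0.19   0.03 ]
0.66 [353. 150.] [0.4131 0.2223 0.015 ] [0.017 0.035 0.03 ]
```

View pics/c5.png

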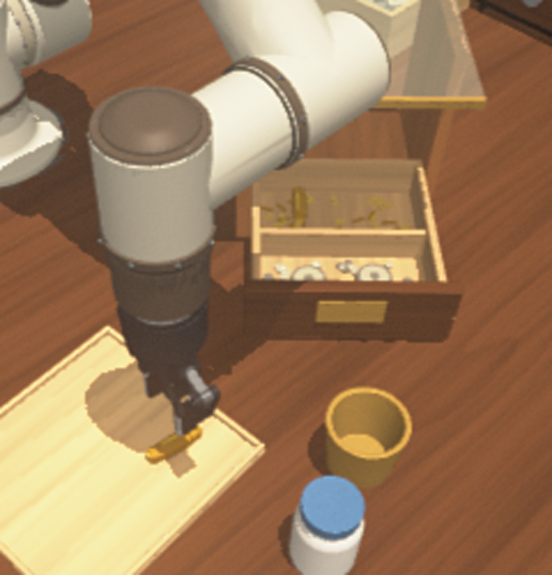

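Root 1 lies in the rear bay at ~(351,150). The gripper is over root 2 at ~(295,254).

Request:
carry_out([
  [[0, -0.0015, 0.043], [0.004, 0, 0], -0.1],
  [[0, 0, 0.016], [0, 0, 0], -0.1],
  [[0, 0, 0], [0, 0, 0], -0.1],
  [[0, 0, 0], [0, 0, 0], 1],
  [[0, 0, 0], [0, 0, 0], 1],
])

```text
time: 21.58
ee_pos: [0.5724, -0.1396, 0.0383]
tool_rot: [-0.663, 0.749, -0.003, 0.003]
wrist_force: [0.2, -0.0, -0.8]
opening: 0.182
```

Request:
carry_out([
  [[0, 0, 0], [0, 0, 0], 1],
  [[0, 0, 0], [0, 0, 0], 1],
  [[0, 0, -0.03], [0, 0, 0], 1],
  [[0, 0, -0.06], [0, 0, 0], 1],
  [[0, 0, -0.06], [0, 0, 0], 1],
])

```text
time: 22.2
ee_pos: [0.5702, -0.1396, 0.1881]
tool_rot: [-0.663, 0.749, -0.002, 0.002]
wrist_force: [2.4, 0.9, -1.3]
opening: 0.183
```

Run:
```python
from plan import *
plan([(U(-.17,-.045,.22),down(UY)),(U(-.11,-.045,.155),lean(40))],1)
```

```text
at [ 0.5702 -0.1396  0.1881] unit [-0.3286  0.1893  0.1881] open 0.183 t 22.2
11 rows
[[-0.0471, -0.0017, -0.0053], [-0.001, -0.0, -0.157], 1]
[[-0.0463, -0.009, -0.0053], [-0.0, -0.0, -0.157], 1]
[[-0.0443, -0.0162, -0.0053], [-0.001, -0.001, -0.156], 1]
[[-0.0413, -0.0228, -0.0053], [-0.001, -0.0, -0.157], 1]
[[-0.0372, -0.029, -0.0053], [-0.001, -0.0, -0.157], 1]
[[-0.0322, -0.0344, -0.0053], [-0.0, -0.001, -0.157], 1]
--
[[-0.012, -0.0, 0.013], [-0.0, -0.14, 0.0], 1]
[[-0.01, -0.0, 0.0146], [-0.0, -0.139, 0.0], 1]
[[-0.008, -0.0, 0.0158], [-0.0, -0.14, 0.0], 1]
[[-0.0057, -0.0, 0.0167], [-0.0, -0.139, 0.0], 1]
[[-0.0032, -0.0, 0.0174], [-0.0, -0.14, 0.001], 1]
--
```

Request:
carry_out([
  [[-0.047, -0.0015, -0.0055], [0, 0, -0.157], 1],
  [[-0.0465, -0.009, -0.0055], [0, 0, -0.157], 1],
  [[-0.0445, -0.016, -0.0055], [0, 0, -0.156], 1],
  [[-0.0415, -0.023, -0.0055], [0, 0, -0.157], 1],
  [[-0.037, -0.029, -0.0055], [0, 0, -0.157], 1],
])

```text
time: 22.82
ee_pos: [0.6071, 0.0952, 0.2146]
tool_rot: [0.9, -0.437, 0.002, -0.001]
wrist_force: [0.6, -0.5, -0.1]
opening: 0.18
```

Request:
carry_out([
  [[-0.032, -0.0345, -0.0055], [0, 0, -0.157], 1],
  [[-0.012, 0, 0.013], [0, -0.14, 0], 1],
  [[-0.01, 0, 0.0145], [0, -0.139, 0], 1],
  [[-0.008, 0, 0.016], [0, -0.14, 0], 1],
  [[-0.0055, 0, 0.0165], [0, -0.139, 0], 1],
])

```text
time: 23.45
ee_pos: [0.5802, 0.1733, 0.1678]
tool_rot: [0.894, -0.352, -0.255, -0.103]
wrist_force: [-0.6, -0.5, -0.3]
opening: 0.182
```

Request:
carry_out([
  [[-0.003, 0, 0.0175], [0, -0.14, 0], 1],
  [[0, 0, 0], [0, 0, 0], 1],
])

```text
time: 23.7
ee_pos: [0.5714, 0.1795, 0.1513]
tool_rot: [0.874, -0.346, -0.317, -0.125]
wrist_force: [-0.2, -0.1, -1.0]
opening: 0.183
```

Run:
```python
from plan import *
plan([(U(-.01,-.045,.10),lean(40)),(U(.0,-.045,.062),lean(40))],1,step=.037)
```

```text
at [0.5714 0.1795 0.1513] unit [-0.1114 -0.0445  0.1513] open 0.183 t 23.7
6 rows
[[-0.0112, -0.0001, 0.0261], [-0.0, -0.0, -0.001], 1]
[[-0.0112, -0.0001, 0.0261], [-0.0, -0.001, -0.0], 1]
[[-0.0112, -0.0, 0.0261], [-0.0, -0.0, -0.001], 1]
[[-0.0112, -0.0001, 0.0262], [-0.001, -0.001, -0.0], 1]
--
[[0.0084, -0.0, 0.0177], [0.0, 0.0, -0.0], 1]
[[0.0084, -0.0001, 0.0178], [0.0, 0.0, -0.0], 1]
--
```

Request:
carry_out([
  [[-0.011, 0, 0.026], [0, 0, 0], 1],
  [[-0.011, 0, 0.026], [0, 0, 0], 1],
  [[-0.011, 0, 0.026], [0, 0, 0], 1],
  [[-0.011, 0, 0.026], [0, 0, 0], 1],
  [[0, 0, 0], [0, 0, 0], 1],
])

```text
time: 24.32
ee_pos: [0.497, 0.2505, 0.1032]
tool_rot: [0.876, -0.343, -0.315, -0.126]
wrist_force: [0.3, -0.4, -0.2]
opening: 0.183
```

Request:
carry_out([
  [[0.0085, 0, 0.018], [0, 0, 0], 1],
  [[0.0085, 0, 0.018], [0, 0, 0], 1],
  [[0, 0, 0], [0, 0, 0], 1],
  [[0, 0, 0], [0, 0, 0], -0.2],
  [[0, 0, 0], [0, 0, 0], -0.2],
])

```text
time: 24.95
ee_pos: [0.491, 0.2561, 0.063]
tool_rot: [0.875, -0.345, -0.316, -0.126]
wrist_force: [0.4, -0.2, -0.0]
opening: 0.59
```

Request:
carry_out([
  [[0, 0, 0], [0, 0, 0], -0.2],
  [[-0.01, 0, -0.02], [0, 0, 0], -0.1],
  [[0, 0, -0.04], [0, 0, 0], -0.1],
  [[0, 0, -0.055], [0, 0, 0], -0.1],
  [[0, 0, -0.06], [0, 0, 0], -0.1],
])

```text
time: 25.58
ee_pos: [0.5676, 0.1838, 0.2078]
tool_rot: [0.875, -0.344, -0.315, -0.126]
wrist_force: [0.5, 0.3, -0.5]
opening: 0.55
```

Run:
```python
from plan import *
plan([(U(-.24,0,.21),lean(40)),(U(-.24,0,.085),lean(40))],1)
```

```text
at [0.5676 0.1838 0.2078] unit [-0.1056 -0.045   0.2078] open 0.55 t 25.575
6 rows
[[0.0339, 0.0151, -0.0292], [-0.001, -0.002, 0.001], 1]
[[0.0339, 0.015, -0.0293], [-0.001, -0.001, 0.001], 1]
[[0.0339, 0.0151, -0.0293], [-0.001, -0.002, 0.001], 1]
--
[[0.0268, -0.0, 0.0319], [0.0, -0.0, 0.0], 1]
[[0.0268, -0.0, 0.032], [0.0, -0.0, 0.0], 1]
[[0.0267, -0.0001, 0.0319], [0.0, -0.0, 0.0], 1]
--
```

Request:
carry_out([
  [[0.025, 0.015, -0.022], [0, 0, 0], 1],
  [[0.025, 0.015, -0.022], [0, 0, 0], 1],
  [[0.025, 0.015, -0.022], [0, 0, 0], 1],
  [[0, 0, 0], [0, 0, 0], 1],
])

```text
time: 26.08
ee_pos: [0.6102, 0.0809, 0.2085]
tool_rot: [0.875, -0.346, -0.315, -0.127]
wrist_force: [0.3, 0.2, -0.2]
opening: -0.001
```

Run:
```python
from plan import *
plan([(U(-.205,0,.20),lean(40)),(U(-.205,0,.075),lean(40))],1)
p=bot.capture("scene"); q=bot.capture("top")
for n,k,z in(("root_a",p,.03),("slice_a",p,.034),("root_a",q,.03),("slice_a",q,.034)):
  for d in bot.masks_of(k,n)[:7]: print(n,round(d["p"],2),np.round(d["uv"]),np.round(toU(back(k,d["uv"],z)),3))
for n in("mortar","jar","weight"):
  for d in bot.spot_in(p,n)[:1]: print(n,np.round(d["uv"]))
a=cv2.resize(p["frame"][60:220,300:460],None,fx=2.5,fy=2.5,interpolation=cv2.INTER_CUBIC);b=cv2.resize(q["frame"][130:290,170:330],None,fx=2.5,fy=2.5,interpolation=cv2.INTER_CUBIC)
cv2.imwrite("pics/c6.png",np.hstack([a,b]))
```

```text
at [0.6102 0.0809 0.2085] unit [-0.2071  0.001   0.2085] open -0.001 t 26.075
4 rows
[[0.0038, -0.0009, 0.0079], [-0.005, -0.006, 0.0], 1]
--
[[0.0268, -0.0, 0.0319], [-0.0, 0.0, 0.0], 1]
[[0.0268, -0.0, 0.0319], [-0.0, 0.0, 0.0], 1]
[[0.0268, -0.0, 0.032], [-0.0, 0.0, 0.0], 1]
--
root_a 0.61 [352. 150.] [0.017 0.04  0.03 ]
slice_a 0.9 [196. 323.] [-0.51   0.385  0.034]
slice_a 0.79 [160. 298.] [-0.458  0.474  0.034]
slice_a 0.72 [199. 226.] [-0.267  0.431  0.034]
slice_a 0.63 [353. 179.] [-0.102  0.042  0.034]
slice_a 0.63 [379. 179.] [-0.1   -0.028  0.034]
slice_a 0.61 [388. 277.] [-0.237  0.441  0.034]
slice_a 0.6 [431. 200.] [-0.494  0.388  0.034]
mortar [380. 246.]
jar [363. 288.]
weight [314. 338.]
```

View pics/c6.png

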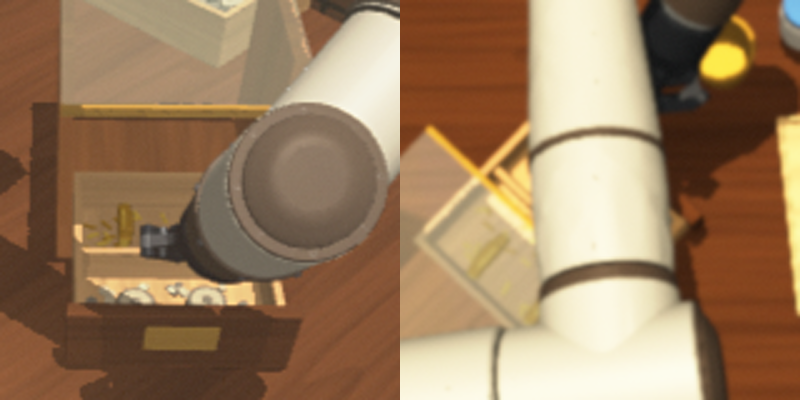

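Root 1 and both slices are in place. Root 2's spot is hidden by the arm in both pictures, so I lower to the staging pose and look again before pushing.

Request:
carry_out([
  [[0.004, -0.001, 0.008], [-0.005, -0.006, 0], 1],
  [[0.027, 0, 0.032], [0, 0, 0], 1],
  [[0.027, 0, 0.032], [0, 0, 0], 1],
  [[0.027, 0, 0.032], [0, 0, 0], 1],
  [[0, 0, 0], [0, 0, 0], 1],
])

```text
time: 27.15
ee_pos: [0.6058, 0.086, 0.0689]
tool_rot: [0.873, -0.344, -0.324, -0.123]
wrist_force: [0.6, 0.8, -0.2]
opening: 0.002
```

Run:
```python
from plan import *
plan([(U(-.035,0,.075),lean(40))],1,step=.02)
p=bot.capture("scene"); q=bot.capture("top")
for n,k,z in(("root_a",p,.03),("root_a",q,.03)):
  for d in bot.masks_of(k,n)[:7]: print(n,round(d["p"],2),np.round(d["uv"]),np.round(toU(back(k,d["uv"],z)),3))
a=cv2.resize(p["frame"][60:220,300:460],None,fx=2.5,fy=2.5,interpolation=cv2.INTER_CUBIC);b=cv2.resize(q["frame"][130:290,170:330],None,fx=2.5,fy=2.5,interpolation=cv2.INTER_CUBIC)
cv2.imwrite("pics/c7.png",np.hstack([a,b]))
```

```text
at [0.6058 0.086  0.0689] unit [-0.2005  0.0003  0.0689] open 0.002 t 27.15
9 rows
[[-0.0144, -0.0001, 0.0114], [0.001, 0.001, -0.0], 1]
[[-0.0144, -0.0001, 0.0114], [0.001, 0.001, -0.0], 1]
[[-0.0145, -0.0, 0.0114], [0.001, 0.001, -0.001], 1]
[[-0.0144, -0.0001, 0.0114], [0.001, 0.001, 0.0], 1]
[[-0.0145, -0.0001, 0.0114], [0.001, 0.001, -0.0], 1]
[[-0.0145, -0.0, 0.0114], [0.0, 0.001, -0.0], 1]
[[-0.0144, -0.0001, 0.0113], [0.001, 0.001, -0.001], 1]
[[-0.0145, -0.0, 0.0113], [0.001, 0.001, 0.0], 1]
[[-0.0145, -0.0001, 0.0114], [0.001, 0.001, -0.0], 1]
--
root_a 0.69 [382. 150.] [ 0.022 -0.049  0.03 ]
root_a 0.51 [352. 151.] [0.016 0.038 0.03 ]
```

View pics/c7.png

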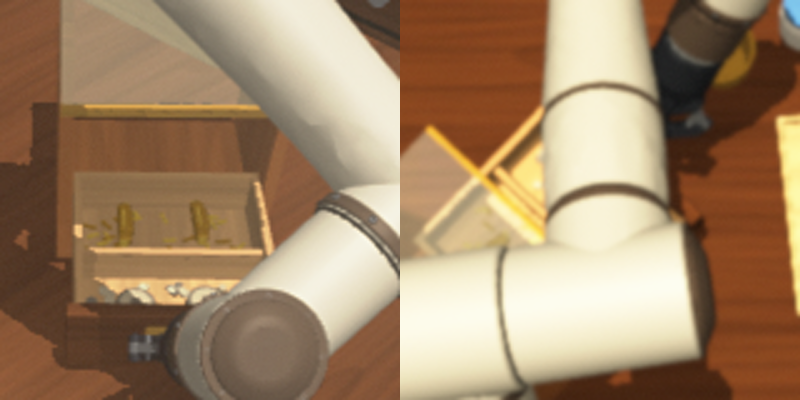

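Both roots lie in the rear bay, ~(350,150) and (380,150), and both slices in the front bay. The closed fingers stand just in front of the drawer panel, so I push.

Request:
carry_out([
  [[-0.0115, 0, 0.0095], [0, 0, 0], 1],
  [[-0.0115, 0, 0.0095], [0, 0, 0], 1],
  [[-0.0115, 0, 0.0095], [0, 0, 0], 1],
  [[-0.0115, 0, 0.0095], [0, 0, 0], 1],
  [[-0.0115, 0, 0.0095], [0, 0, 0], 1],
])

```text
time: 27.98
ee_pos: [0.5533, 0.1376, 0.0741]
tool_rot: [0.874, -0.343, -0.319, -0.126]
wrist_force: [3.9, -0.5, 3.4]
opening: 0.003
```

Request:
carry_out([
  [[-0.0115, 0, 0.0095], [0, 0, 0], 1],
  [[-0.0115, 0, 0.0095], [0, 0, 0], 1],
  [[-0.0115, 0, 0.0095], [0, 0, 0], 1],
  [[-0.0075, 0, 0.0065], [0, 0, 0], 1],
  [[0, 0, 0], [0, 0, 0], 1],
])

```text
time: 28.6
ee_pos: [0.5116, 0.1742, 0.0739]
tool_rot: [0.874, -0.343, -0.321, -0.124]
wrist_force: [-0.1, -0.5, -0.4]
opening: 0.005
```

Run:
```python
from plan import *
plan([(U(-.035,0,.072),lean(40))],1,step=.01)
```

```text
at [0.5116 0.1742 0.0739] unit [-0.0713  0.0003  0.0739] open 0.005 t 28.6
4 rows
[[-0.0066, -0.0001, 0.0062], [0.002, 0.001, 0.001], 1]
[[-0.0066, -0.0001, 0.0063], [0.001, 0.002, 0.0], 1]
[[-0.0067, -0.0001, 0.0062], [0.002, 0.001, 0.001], 1]
[[-0.0066, -0.0001, 0.0062], [0.001, 0.001, 0.0], 1]
--
```

Request:
carry_out([
  [[-0.0065, 0, 0.006], [0, 0, 0], 1],
  [[-0.0065, 0, 0.006], [0, 0, 0], 1],
  [[-0.0065, 0, 0.006], [0, 0, 0], 1],
  [[-0.005, 0, 0.004], [0, 0, 0], 1],
  [[0, 0, 0], [0, 0, 0], 1],
])

```text
time: 29.22
ee_pos: [0.4905, 0.1949, 0.073]
tool_rot: [0.875, -0.343, -0.318, -0.124]
wrist_force: [3.7, -6.7, 2.0]
opening: 0.002
```

Run:
```python
from plan import *
plan([(U(-.025,0,.072),lean(40))],1,step=.005)
p=bot.capture("scene"); f=-.173
for q in(.14,.145,.15,.155): print(q,np.round(proj(p,[U(f+q,.118,.088),U(f+q,-.118,.088),U(f+q,.118,.006)])).tolist())
cv2.imwrite("pics/c8.png",cv2.resize(p["frame"][60:220,300:460],None,fx=3.5,fy=3.5,interpolation=cv2.INTER_CUBIC))
```

```text
at [0.4905 0.1949 0.073 ] unit [-0.0418 -0.0004  0.073 ] open 0.002 t 29.225
4 rows
[[-0.0031, 0.0001, 0.0029], [0.001, -0.0, 0.001], 1]
[[-0.003, 0.0001, 0.0029], [0.001, -0.001, 0.001], 1]
[[-0.0031, 0.0001, 0.0028], [0.0, -0.0, 0.0], 1]
[[-0.003, 0.0001, 0.0029], [0.001, -0.001, 0.001], 1]
--
0.14 [[326.0, 147.0], [412.0, 148.0], [325.0, 168.0]]
0.145 [[326.0, 146.0], [412.0, 147.0], [325.0, 167.0]]
0.15 [[326.0, 144.0], [412.0, 145.0], [325.0, 166.0]]
0.155 [[326.0, 143.0], [411.0, 144.0], [325.0, 164.0]]
```

View pics/c8.png

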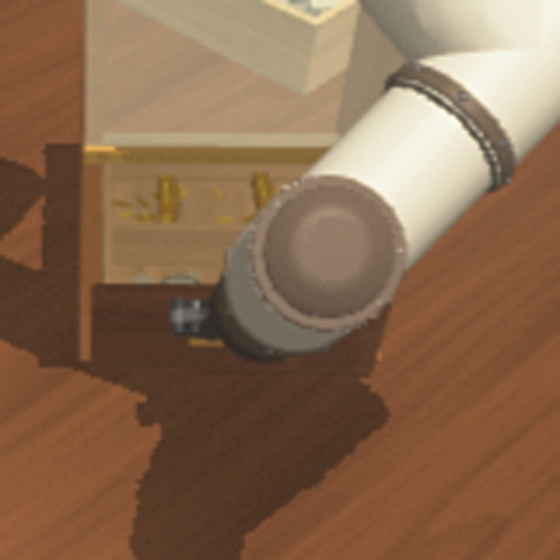

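The panel's lower edge is at ~row 166, so the drawer is about 0.15 in. I keep pushing in small steps until it stops hard.

Request:
carry_out([
  [[-0.003, 0, 0.0025], [0, 0, 0], 1],
  [[-0.003, 0, 0.0025], [0, 0, 0], 1],
  [[0, 0, 0], [0, 0, 0], 1],
])

```text
time: 29.65
ee_pos: [0.4902, 0.1953, 0.0732]
tool_rot: [0.877, -0.344, -0.311, -0.123]
wrist_force: [13.6, -22.9, 3.6]
opening: -0.001
```

Request:
carry_out([
  [[-0.003, 0, 0.0025], [0, 0, 0], 1],
  [[0, 0, 0], [0, 0, 0], 1],
])

```text
time: 29.9
ee_pos: [0.4901, 0.1955, 0.0734]
tool_rot: [0.879, -0.344, -0.308, -0.123]
wrist_force: [19.4, -29.6, 4.6]
opening: 0.0
```

Run:
```python
from plan import *
o=bot.observe(); print(toU(o["ee_pos"]), o["wrist_force"]@ux)
```

```text
[-0.0410536  -0.00061576  0.07335659] -34.40712457765706
```

The TCP has stalled at the stop with 34 N and the face is within ~2–3 mm of the expected shut position. Backing off.

Request:
carry_out([
  [[0.015, 0, -0.013], [0, 0, 0], 1],
  [[0.03, 0, -0.025], [0, 0, 0], 1],
  [[0.03, 0, -0.03], [0, 0, 0], 1],
  [[0.02, 0, -0.05], [0, 0, 0], 1],
  [[0, 0, -0.055], [0, 0, 0], 1],
])

```text
time: 30.52
ee_pos: [0.6157, 0.0788, 0.1424]
tool_rot: [0.873, -0.344, -0.322, -0.125]
wrist_force: [-0.5, 0.2, -0.1]
opening: 0.003
```

Request:
carry_out([
  [[0.02, 0.05, -0.02], [0, 0, 0], 1],
  [[0.02, 0.05, -0.02], [0, 0, 0], 1],
  [[0.02, 0.05, -0.02], [0, 0, 0], 1],
  [[0, 0.05, -0.02], [0, 0, 0], 1],
  [[0, 0, 0], [0, 0, 0], 1],
])

```text
time: 31.15
ee_pos: [0.5502, -0.136, 0.1673]
tool_rot: [0.873, -0.345, -0.319, -0.126]
wrist_force: [0.4, 0.3, 0.4]
opening: -0.006
```

Run:
```python
from plan import *
o=bot.observe(); print(o["time"],toU(o["ee_pos"]),o["wrist_force"])
p=bot.capture("scene"); q=bot.capture("top")
for n,k,z in(("root_a",p,.03),("slice_a",p,.034),("mortar",p,.04),("jar",p,.05),("weight",p,.025)):
  for d in bot.masks_of(k,n)[:7]: print(n,round(d["p"],2),np.round(d["uv"]),np.round(toU(back(k,d["uv"],z)),3))
a=cv2.resize(p["frame"][60:220,300:460],None,fx=2.5,fy=2.5,interpolation=cv2.INTER_CUBIC);b=cv2.resize(q["frame"][130:290,170:330],None,fx=2.5,fy=2.5,interpolation=cv2.INTER_CUBIC)
for u in proj(p,[U(-.018,y,z) for y in(.118,-.118) for z in(.006,.088)]): cv2.drawMarker(a,tuple(np.int32((u-[300,60])*2.5)),(255,0,255),0,7)
cv2.imwrite("pics/c9.png",np.hstack([a,b]))
```

```text
31.15 [-0.31151707  0.20036854  0.16727201] [0.42896079 0.31236718 0.43429256]
slice_a 0.76 [162. 295.] [-0.451  0.471  0.034]
slice_a 0.68 [194. 323.] [-0.51   0.388  0.034]
slice_a 0.55 [200. 227.] [-0.27   0.428  0.034]
mortar 0.6 [380. 249.] [-0.33  -0.009  0.04 ]
jar 0.67 [361. 289.] [-0.435  0.042  0.05 ]
weight 0.63 [314. 336.] [-0.53   0.141  0.025]
```

View pics/c9.png

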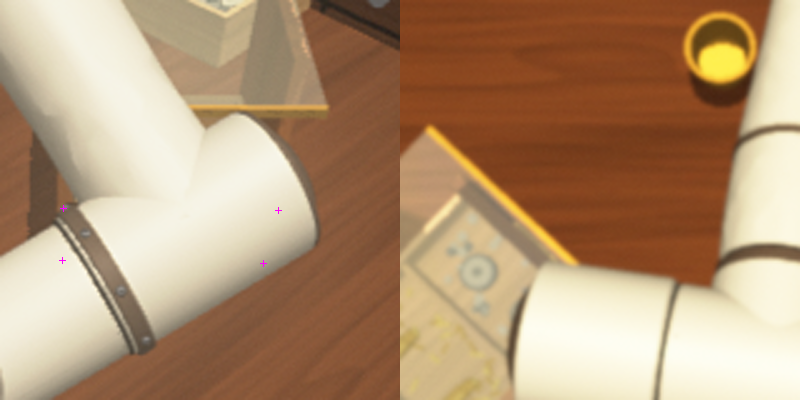

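The mortar, jar and weight haven't moved. In the top view the front bay is now under the glass, with a slice showing at ~(361,238). The arm still hides the rest, so I move it off for one last check.

Request:
carry_out([
  [[0.03, 0.035, -0.03], [0, 0, 0], 1],
  [[0.03, 0.035, -0.03], [0, 0, 0], 1],
  [[0.03, 0.035, -0.03], [0, 0, 0], 1],
  [[0.02, 0.035, -0.03], [0, 0, 0], 1],
  [[0, 0, 0], [0, 0, 0], 1],
])

```text
time: 32.12
ee_pos: [0.5739, -0.3493, 0.1865]
tool_rot: [0.874, -0.345, -0.319, -0.126]
wrist_force: [0.7, 0.5, -0.2]
opening: -0.0
```

Run:
```python
from plan import *
p=bot.capture("scene"); q=bot.capture("top")
for n,k,z in(("root_a",p,.03),("root_a",q,.03),("slice_a",q,.034)):
  for d in bot.masks_of(k,n)[:7]: print(n,round(d["p"],2),np.round(d["uv"]),np.round(toU(back(k,d["uv"],z)),3))
a=cv2.resize(p["frame"][60:220,300:460],None,fx=2.5,fy=2.5,interpolation=cv2.INTER_CUBIC);b=cv2.resize(q["frame"][170:330,130:290],None,fx=2.5,fy=2.5,interpolation=cv2.INTER_CUBIC)
for u in proj(p,[U(-.018,y,z) for y in(.118,-.118) for z in(.006,.088)]): cv2.drawMarker(a,tuple(np.int32((u-[300,60])*2.5)),(255,0,255),0,7)
cv2.imwrite("pics/c10.png",np.hstack([a,b]))
```

```text
slice_a 0.72 [440. 235.] [-0.433  0.476  0.034]
slice_a 0.64 [433. 200.] [-0.498  0.394  0.034]
```

Run:
```python
from plan import *
from scipy.optimize import brentq
p=bot.capture("scene"); f=-.173
def plate(img,q0):
    c=proj(p,[U(f+q0,0,.05)])[0]; x,y=np.int32(c); s=img[y-14:y+15,x-28:x+29]
    hsv=cv2.cvtColor(s,cv2.COLOR_BGR2HSV); m=cv2.inRange(hsv,(12,110,90),(35,255,255))
    n,l,st,ce=cv2.connectedComponentsWithStats(m); i=1+np.argmax(st[1:,4]); return ce[i]+[x-28,y-14],st[i],c
for n,img,q0 in(("start",cv2.imread("pics/scene0.png"),0),("now",p["frame"],.155)):
    ce,st,c=plate(img,q0); print(n,np.round(ce,1),st,"predicted",np.round(c,1))
    if n=="start": z=brentq(lambda z:proj(p,[U(f,0,z)])[0][1]-ce[1],0,.12)
print("plate z",z,"q now",[round(brentq(lambda q:proj(p,[U(f+q,0,z+dz)])[0][1]-ce[1],-.05,.25),4) for dz in(0,)])
b=p["frame"]; hsv=cv2.cvtColor(b,cv2.COLOR_BGR2HSV)
for y in(.08,.06,-.06,-.08):
    u=int(proj(p,[U(-.018,y,.05)])[0][0]); print(u,cv2.cvtColor(b,cv2.COLOR_BGR2GRAY)[136:176,u].tolist())
```

```text
start [369.5 195.8] [   0    0   57   29 1161] predicted [371.2 195.3]
now [367.5 153.6] [ 15  10  30  10 276] predicted [366.8 153.8]
plate z 0.0479394848151936 q now [0.158]
338 [111, 111, 115, 121, 114, 67, 59, 59, 60, 61, 58, 59, 57, 56, 53, 58, 59, 61, 58, 64, 62, 61, 63, 63, 64, 64, 62, 62, 62, 65, 67, 95, 95, 95, 93, 88, 89, 94, 91, 92]
345 [115, 116, 115, 117, 109, 66, 55, 57, 61, 61, 59, 58, 59, 55, 55, 57, 60, 60, 58, 61, 63, 60, 61, 64, 61, 62, 63, 61, 63, 67, 60, 70, 92, 93, 90, 87, 85, 88, 91, 90]
388 [120, 119, 122, 121, 118, 88, 58, 59, 60, 61, 57, 57, 57, 53, 56, 54, 55, 55, 62, 62, 59, 61, 62, 61, 60, 62, 62, 58, 58, 61, 57, 62, 89, 86, 83, 85, 84, 89, 90, 87]
395 [113, 113, 118, 117, 113, 85, 60, 56, 60, 62, 56, 53, 56, 57, 55, 54, 57, 58, 61, 63, 62, 61, 58, 61, 62, 62, 60, 61, 61, 61, 55, 62, 87, 90, 91, 90, 92, 91, 88, 88]
```

```bash
python3 -c "
from workcell import bot
o=bot.observe(); print(o['time'],o['wrist_force'],abs(o['dq']).max()); print(bot.sign_off())"
```

```text
32.425 [ 0.01845351 -0.48387938  0.55634138] 0.00567111955060543
the job is handed in; nothing more can be done
None
```

I put both grey slices in the front compartment and both yellow roots in the rear one. I then pushed the drawer shut with the closed, leaned fingers and handed the job in at 32.4 s of the 72 s allowed; it gives no verdict.

**Pieces:** just before the push, pictures showed both slices in the front bay and both roots in the rear bay, let go, with the drawer still open. With the drawer almost shut, both roots were still visible inside.

**Drawer:** it stopped hard against a 34 N push, within about 3 mm of the expected shut position. The brass plate in the last image put it at 0.158 m, against 0.155 m for fully shut. The start-image half of that plate check failed because its colour mask caught the background. An estimate read by hand from the earlier fit picture agreed instead.

**Bystanders:** the mortar, jar and weight were within about 3 px of where they started in the last scene image that I checked for them. The arm was clear of everything, at rest with about zero wrist force.

**Not confirmed:** I had used up the picture views by then, so the final closed view could not be checked by eye. In the last images the networks did not find the pieces through the glass. An earlier top view, with the drawer shut, showed one slice in the front bay.

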